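# Clear the ring engraver's cover and hold it at the switch-check mark

### The job

The safety switch on the ring-engraving machine's cover is due for its check. First clear the cover: put the hand tools left on it (graver and ring clamp) down in the wooden tray and the spool of solder in the square bin. Then lift the sprung cover by its bar handle until the pointer on its hinge lines up with the index clamped on the quadrant, and finish with the gripper still holding the handle so that the cover stays at that mark; do not let go, do not shift the index, and leave the other things on the bench alone.

Things in the scene. Friction and masses are not known exactly. Their poses are not given: they have to be found in the camera images.
- machine: compact ring-engraving machine with a grey housing, 260 x 300 mm (x, y) and 68 mm high, its clear cover closed on top up to 124 mm; fixed to the bench. Origin: centre of its underside; z up, its front (controls) faces its own -x, towards the robot. Its place and yaw change. The closed cover's flat top is at z = 124 mm in this frame, x from -120 to +100 mm, y -140 to +140 mm
- cover_hinge (a point): middle of the cover's hinge axis at the machine's rear, 105 mm behind and 68 mm above the machine's origin; axes as the machine's; the cover turns about the y axis through this point
- cover (a joint): angle of the cover, rad: 0 shut, grows as its front edge rises, at most 1.25. A torsion spring and its weight (0.45 kg) always pull it shut (a straight upward pull at the handle of about 5 N at 0, 8 N at 0.4, 12 N at 0.7 rad); it slams shut when let go
- cover_handle (a point): round steel bar handle, 10 mm thick, along the machine's y, 104 mm between the centres of its two posts, standing near the cover's front edge. Origin: middle of the bar, with the cover shut 208 mm in front of (-x) and 86 mm above the hinge axis, so 30 mm above the cover's top; it turns with the cover (axes x forward-back along the cover, z away from its top)
- pointer_tip (a point): tip of the dark steel pointer on the right (-y) end of the hinge pin, beside the quadrant, 123 mm from the hinge axis; it turns with the cover and points level forward (-x of the machine) when the cover is shut; x axis along the pointer
- index_clamp (a joint): angle of the brass index clamp on the quadrant, rad, counted as the cover's angle: pointer and index line up when joint cover equals this value. It starts anywhere from 0.38 to 0.70 and stays by friction
- index_mark (a point): inner edge of the brass index (20 mm long, 12 mm high, with a thumb nut) on the rim of the quadrant at the machine's right (-y) side, 124 mm from the hinge axis; within 2 mm of the pointer's tip when they line up; x axis along the radius. The quadrant, a fixed aluminium arc of 104 to 128 mm radius, 0 to 50 degrees, ticked each 5 degrees, stands up beside the cover to 170 mm above the bench
- graver: graver, a hand tool lying on the cover: mushroom-shaped brown wooden handle and a thin steel blade, 130 mm long along its own y, 17 mm wide and high, 30 g. Origin: middle of its length, at its underside; the handle spans y = -7 to +65 mm, grip it across at about y = +25 mm; the blade points to its -y
- ring_clamp: ring clamp, a hand tool lying on the cover: pale wooden bar with a band at its waist, 28 x 130 x 20 mm, long axis its own y, 70 g. Origin: centre of its underside
- solder_spool: spool of solder, a supply standing on the cover: dark flanges round a white coil, 42 mm across and 28 mm high, 80 g, axis upright; it is gripped best across its own x or y axis (40 mm). Origin: centre of its underside
- tool_tray: low open wooden tray for hand tools, 220 x 165 mm outside (x, y), on four 8 mm feet; walls 6 mm thick with the rim 36 mm above the bench, inner floor 14 mm above the bench, fixed. Origin: centre of its underside. It stands to the left or to the right of the machine
- supply_bin: square open grey plastic bin for supplies, 130 x 130 mm outside, on four 8 mm feet; walls 4 mm thick with the rim 50 mm above the bench, inner floor 12 mm above the bench, fixed. Origin: centre of its underside. It stands on the other side of the machine
- glue: small glue bottle, 28 mm across and 70 mm high; leave alone. Origin: centre of its underside
- loupe: folding loupe with a black shell, 28 x 71 x 17 mm; leave alone. Origin: its underside
- eraser: grey abrasive rubber block, 22 x 46 x 14 mm; leave alone. Origin: centre of its underside
- compound_bar: red bar of polishing compound, 35 x 86 x 27 mm; leave alone. Origin: centre of its underside

How it is judged:
By the outcome, as a careful person would: the job done as asked, in the order asked, and still so for the second after the job is handed in, while the arm keeps its last pose, push and grip.
It also fails if it takes over 72 s, if anything falls off the work surface, if the arm or the gripper's body presses on something with over 40 N, if the wrist force passes 120 N, or if a joint passes its speed limit or range.

### The arm

A 7-joint arm with a two-finger parallel gripper is mounted at the origin on a cart in front of the work surface, level with it; the furniture and walls round the work are solid. World frame = base frame: x ahead of the robot, y to its left, z up, the work surface at z = 0. Lengths are in m, angles in rad, forces in N, time in s.
With the tool pointing down it reaches from about 0.425 to 0.875 m from the base axis. Payload 8.4 kg.
Tool frame: the origin (TCP) lies midway between the tips of the shut fingers; the grasp point (between the pads) lies bot.grip_depth behind it (bot.grip_depth is the distance from the TCP to the grasp point, in m); z points along the fingers, y is the line along which they close (so a half turn about z gives the same grasp; the last joint's range is limited). The gripper opens to 85 mm and grips with 20 to 120 N. Pads are 22 mm wide; open, the fingers measure 114 mm over their backs; the gripper's body (76 mm by 85 mm) begins 54 mm behind the grasp point. The pads swing forward as they close: fully open they stand 13 mm farther back than shut.
Start: joints at [-1.294, 0.333, 0.04, 1.465, -0.013, 1.343, -0.059], TCP at [0.239, 0.605, 0.231] pointing down, gripper open.
Joint ranges: [-2.58, 2.58], [-0.38, 2.09], [-1.3, 1.39], [0.25, 2.4], [-1.5, 4.64], [0.08, 2.09], [-2.65, 2.65]. Speed limits (rad/s): [2.22, 2.22, 2.79, 2.79, 3.14, 3.14, 3.14].

### API

Orientations are given as a unit quaternion [w, x, y, z].
In Python, from plant import bot gives the robot as it stands.
- The arm moves only by the tool play_rows, never from a script. Its argument "moves" is a list of rows, each a list of 7 numbers: the shift along the tool's x, y, z in m, then the turn, a rotation vector about the tool's x, y, z in degrees, then the opening, from 0 (shut) to 1 (fully open). In form: [[x, y, z, rx, ry, rz, hand], ...]. A call has 1 to 8 rows; each row is the pose to reach, as a shift and turn from the pose commanded when the call began, along the tool's axes at that moment; what a row does not reach only later rows make up. A row lasts 1/8 s, in which the tool goes at most 62.5 mm and 10.7 degrees, less where a joint would pass 70% of its speed; a pose out of reach is approached as far as the arm can. A call with a gripper value outside its range is refused whole. The fingers move at their own pace and stop on an object; the grip force is fixed at half the most. Time passes only in rows, so rows that repeat a pose let the fingers close. It gives the time, the measured TCP pose, the force, the opening and the grip force at its end, in the units of the state.
- bot.get_state(): the state, without advancing time (a new reading comes with each control period).
- bot.snapshot(name): name is "scene" or "top" or "wrist"; returns the picture (400x640x3 uint8, red, green, blue); there is no depth.
- bot.camera_params(name): a dict with "intrinsics" (3x3 intrinsics, pixels), "k1" (the pictures are not rectified: a ray, as slopes to the right and down, at radius r is drawn at 1 + k1 r^2 times it, then the intrinsics apply), "world_to_cam" (4x4, takes a point from world to camera coordinates); the wrist camera has in their place "mount" (4x4, takes a point from camera to tool coordinates, whose origin is the TCP and whose axes are the flange's). Camera axes: x right, y down, z forward; pixel columns grow to the right and rows downward; lengths in m; the calibration is good to about 2 mm. A picture is of the moment at which its call begins: read the wrist's pose just before it. camera_params takes no time and is no camera call.
- bot.sign_off(): hands the job in; it is judged then, once.
Trained networks look in the newest picture that a camera, given by its name, has taken for a name from the list of things; names that differ only in an ending like _2 or _b are one class to them, and where a whole thing is asked for, a point or a joint stands for the part that bears it (a point fixed in the world has none). Each returns a list of dicts, best first, with "conf" (0 to 1); they miss things now and then, are a little off and sometimes report something else, mostly with a low value. They report only what shows in the picture. A call takes as long as a camera call.
- bot.trace(camera, name): "mask" (400x640 bool, what is visible of it) and "xy" ([column, row] in pixels, amid what is visible of it).
The state is a dict: "clock": time; "joint_pos": joint angles; "joint_vel": joint speeds; "effort": joint torques, N m; "ee_pos": TCP position; "tool_rot": TCP orientation; "wrist_force": force on the tool from outside, world axes, zero at the start; "ft_torque": the same for the moment, N m; "finger_gap": finger opening in m; "gripper_force": force on a finger pad.
Only numpy, scipy, OpenCV 4.12 (cv2) and the standard library are available. Lean on these libraries where they do the work, as an engineer would, in place of code of your own. Each camera call takes 0.05 s, during which the arm holds its last target. There are 200 camera calls.

## Working session

There is one attempt and no reset: what is moved stays moved. The work goes in short steps, Python scripts to look and compute and a tool call to move; the robot and the scene stay as the last step left them, time stands still between calls to the robot, and variables do not carry over. Pictures are saved under pics/ and viewed, at most 10 in all, crops included, and the job is handed in when it is done.

Besides the shell and the picture viewer there is one more tool, called after "Emit:" by a JSON object that holds its "fn" and its "kwargs". play_rows: Moves the arm, as the interface text tells. Its arguments: {"type":"object","properties":{"moves":{"type":"array"}},"required":["moves"]}

```bash
ls; mkdir -p pics
python3 - <<'E'
from plant import bot
import cv2,numpy as np
s=bot.get_state(); print(s['clock'],s['ee_pos'],s['tool_rot'],s['finger_gap'],bot.grip_depth)
for c in ['scene','top']:
    im=bot.snapshot(c); cv2.imwrite(f'pics/{c}0.png',im[:,:,::-1])
    p=bot.camera_params(c); print(c,{k:np.round(v,4).tolist() for k,v in p.items()})
print({k:np.round(v,4).tolist() for k,v in bot.camera_params('wrist').items()})
E
```

```text
pics
0.0 [0.2384205  0.60420381 0.23042449] [-1.07020237e-04  1.86810392e-01  9.82395658e-01 -7.97734126e-04] 0.08527854627724116 0.0187
scene {'intrinsics': [[434.1921, 0.0, 319.5442], [0.0, 434.1921, 192.5267], [0.0, 0.0, 1.0]], 'k1': -0.025, 'world_to_cam': [[0.4896, -0.8719, 0.008, -0.2946], [-0.479, -0.2766, -0.8331, 0.3746], [0.7286, 0.404, -0.5531, 0.692], [0.0, 0.0, 0.0, 1.0]]}
top {'intrinsics': [[501.6344, 0.0, 315.4956], [0.0, 501.6344, 198.1871], [0.0, 0.0, 1.0]], 'k1': -0.1191, 'world_to_cam': [[0.0027, -1.0, -0.0075, 0.0138], [-0.9936, -0.0019, -0.1126, 0.5952], [0.1125, 0.0078, -0.9936, 1.3625], [0.0, 0.0, 0.0, 1.0]]}
{'intrinsics': [[341.6001, 0.0, 324.446], [0.0, 341.6001, 199.8589], [0.0, 0.0, 1.0]], 'k1': -0.0386, 'mount': [[0.0003, -0.9483, -0.3174, 0.0813], [1.0, 0.0004, -0.0001, 0.0007], [0.0002, -0.3174, 0.9483, -0.1427], [0.0, 0.0, 0.0, 1.0]]}
```

View pics/scene0.png

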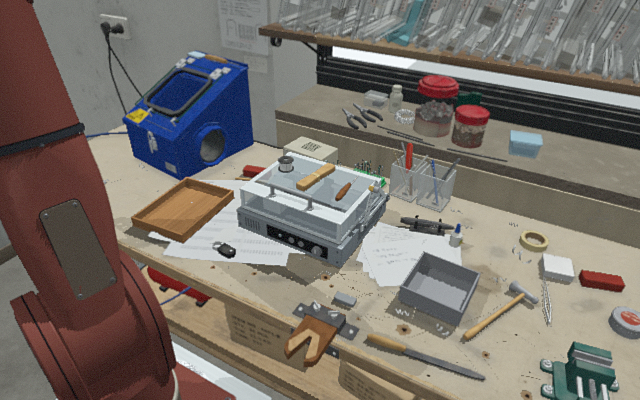

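View pics/top0.png

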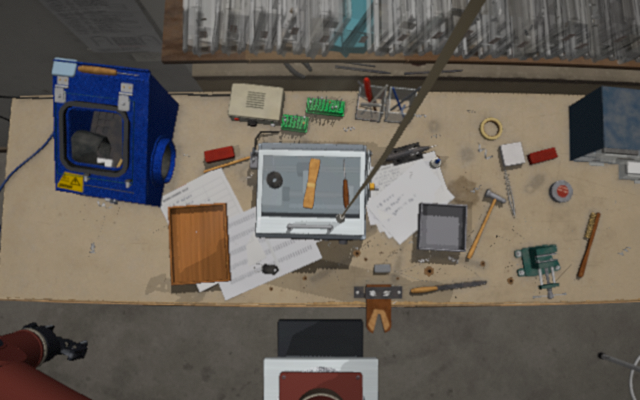

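The scene view shows the tray on the left (183,208), the bin on the right (438,287), and the spool (286,163), ring clamp (316,176) and graver (343,190) on the cover. In the top view the tray is at (200,245), the bin at (442,227) and the handle at (310,227). A thin rod crosses this view down to (340,218).

```bash
cat > h.py <<'E'
import numpy as np,cv2
from plant import bot
from scipy.spatial.transform import Rotation as R
from scipy.optimize import least_squares
def rot(q): return R.from_quat([q[1],q[2],q[3],q[0]]).as_matrix()
def cam(c,s=None):
    p=bot.camera_params(c)
    if c=='wrist':
        T=np.eye(4);T[:3,:3]=rot(s['tool_rot']);T[:3,3]=s['ee_pos']
        W=np.linalg.inv(T@np.array(p['mount']))
    else: W=np.array(p['world_to_cam'])
    return np.array(p['intrinsics']),p['k1'],W
def proj(C,P):
    K,k,W=C; P=np.atleast_2d(P); q=P@W[:3,:3].T+W[:3,3]; u=q[:,:2]/q[:,2:]
    u=u*(1+k*(u**2).sum(1,keepdims=True)); return u@K[:2,:2].T+K[:2,2]
def ray(C,uv):
    K,k,W=C; d=(np.atleast_2d(uv)-K[:2,2])/[K[0,0],K[1,1]]; u=d.copy()
    for _ in range(8): u=d/(1+k*(u**2).sum(1,keepdims=True))
    D=np.c_[u,np.ones(len(u))]@W[:3,:3]; return -W[:3,:3].T@W[:3,3],D
def plane(C,uv,z):
    o,D=ray(C,uv); return o+D*((z-o[2])/D[:,2])[:,None]
def tri(C1,a,C2,b):
    f=lambda X:np.r_[(proj(C1,X)-a).ravel(),(proj(C2,X)-b).ravel()]
    r=least_squares(f,[.6,0,.1]); return r.x,np.abs(r.fun).max()
def box(C,mask,z):
    ys,xs=np.nonzero(mask); P=plane(C,np.c_[xs,ys],z)[:,:2]
    (c,sz,a)=cv2.minAreaRect((P*1000).astype(np.float32)); 
    if sz[0]<sz[1]: sz=sz[::-1]; a+=90
    return np.round(c,1),np.round(sz,1),round((a+90)%180-90,1) # mm; angle of long axis from x
E
python3 - <<'E'
from h import *
S,T=cam('scene'),cam('top')
bot.snapshot('scene');bot.snapshot('top')
Z=dict(machine=.124,cover_handle=.154,pointer_tip=.07,index_clamp=.12,graver=.135,ring_clamp=.144,solder_spool=.152,tool_tray=.036,supply_bin=.05,glue=.07,loupe=.017,eraser=.014,compound_bar=.027)
M={}
for n,z in Z.items():
    d={c:bot.trace(c,n) for c in('scene','top')}
    o=[n]
    for c,C in(('scene',S),('top',T)):
        if d[c]:
            b=d[c][0]; M[n+'_'+c]=b['mask']; o.append((c,round(b['conf'],2),np.round(b['xy']).tolist(),int(b['mask'].sum()),box(C,b['mask'],z)))
    if d['scene'] and d['top']: x,e=tri(S,d['scene'][0]['xy'],T,d['top'][0]['xy']); o.append((np.round(x,3).tolist(),round(e,1)))
    print(*o,sep='\n   ')
np.savez('m0.npz',**M)
for z in (.12,.3,.5,.7,.9,1.1): 
    P=plane(T,[[340,218],[400,125]],z); print(z,P.round(3).tolist(),proj(S,P).round().tolist())
print(bot.get_state()['clock'])
E
```

```text
machine
   ('scene', 0.73, [313.0, 208.0], 10721, (array([542. ,  -5.5]), array([345.8, 340.9]), 89.1))
   ('top', 0.64, [317.0, 192.0], 7726, (array([601.7,  36.1]), array([298.7, 225.4]), 88.5))
   ([0.606, 0.015, 0.048], np.float64(2.1))
cover_handle
   ('scene', 0.74, [311.0, 199.0], 6811, (array([532. , -13.8]), array([291. , 266.5]), 88.8))
   ('top', 0.95, [305.0, 195.0], 7688, (array([598.4,  28.2]), array([305.9, 219.1]), 88.6))
   ([0.604, 0.036, 0.07], np.float64(3.1))
pointer_tip
   ('scene', 0.67, [311.0, 198.0], 6806, (array([640.7,  52.2]), array([337. , 305.5]), 89.5))
   ('top', 0.82, [305.0, 192.0], 7633, (array([607.9,  36.5]), array([310.8, 232.6]), 88.9))
   ([0.613, 0.039, 0.068], np.float64(2.1))
index_clamp
   ('scene', 0.62, [375.0, 188.0], 35, (array([ 659.4, -117.8]), array([17.9, 17.7]), 30.0))
   ('top', 0.54, [376.0, 189.0], 73, (array([ 614.1, -138.1]), array([28.1, 19. ]), 63.2))
   ([0.604, -0.141, 0.162], np.float64(0.5))
graver
   ('scene', 0.64, [342.0, 191.0], 95, (array([591.8, -67.8]), array([72.5, 14. ]), -1.0))
   ('top', 0.54, [344.0, 194.0],
[... 1399 characters left out ...]
, 170.0], 189, (array([702.7, 291.5]), array([64.3, 59.4]), 9.6))
   ('top', 0.34, [267.0, 268.0], 144, (array([398.7, 141.8]), array([41.6, 27.5]), -89.7))
   ([0.428, 0.101, 0.225], np.float64(13.4))
0.12 [[0.534, -0.049, 0.12], [0.782, -0.21, 0.12]] [[324.0, 207.0], [426.0, 176.0]]
0.3 [[0.52, -0.042, 0.3], [0.735, -0.181, 0.3]] [[319.0, 137.0], [418.0, 115.0]]
0.5 [[0.506, -0.034, 0.5], [0.682, -0.148, 0.5]] [[312.0, 38.0], [407.0, 26.0]]
0.7 [[0.491, -0.025, 0.7], [0.629, -0.115, 0.7]] [[302.0, -95.0], [391.0, -94.0]]
0.9 [[0.476, -0.017, 0.9], [0.576, -0.082, 0.9]] [[289.0, -279.0], [367.0, -263.0]]
1.1 [[0.462, -0.009, 1.1], [0.523, -0.049, 1.1]] [[270.0, -534.0], [331.0, -509.0]]
1.5
```

Emit:
{"fn": "play_rows", "kwargs": {"moves": [[0,0,-0.05,0,0,10,1],[0,0,-0.1,0,0,20,1],[0,0,-0.15,0,0,30,1],[0,0,-0.15,0,0,30,1]]}}

```text
clock: 2.0
ee_pos: [0.239, 0.6058, 0.3862]
tool_rot: [-0.001, 0.436, 0.9, 0.004]
wrist_force: [0.2, -0.7, -0.2]
finger_gap: 0.0851
gripper_force: 0.0
```

Emit:
{"fn": "play_rows", "kwargs": {"moves": [[0,0,0,0,-10,0,1],[0,0,0,0,-20,0,1],[0,0,0,0,-30,0,1],[0,0,0,0,-40,0,1],[0,0,0,0,-50,0,1],[0,0,0,0,-50,0,1]]}}

```text
clock: 2.75
ee_pos: [0.2389, 0.6044, 0.3786]
tool_rot: [0.382, 0.392, 0.816, -0.186]
wrist_force: [1.4, -0.3, -1.3]
finger_gap: 0.086
gripper_force: 0.0
```

Run:
```python
from h import *
s=bot.get_state();im=bot.snapshot('wrist')
np.savez('w0.npz',p=s['ee_pos'],q=s['tool_rot']);print(s['ee_pos'],s['tool_rot'],s['joint_pos'],s['clock'])
im=np.ascontiguousarray(im[:,:,::-1])
C=cam('wrist',s);T=cam('top')
for z in(.55,.7,.9,1.1):
    P=plane(T,[[340,218]],z);print(z,proj(C,P).round())
cv2.imwrite('pics/w0.png',im)
```

```text
[0.23885444 0.60440013 0.37858637] [ 0.38214156  0.39242568  0.81559247 -0.18649086] [-1.83273717  0.79446318  0.66445806  0.87076849  0.30862319  2.08713114
 -0.44811029] 2.75
0.55 [[235. 401.]]
0.7 [[224. 487.]]
0.9 [[210. 619.]]
1.1 [[196. 761.]]
```

View pics/w0.png

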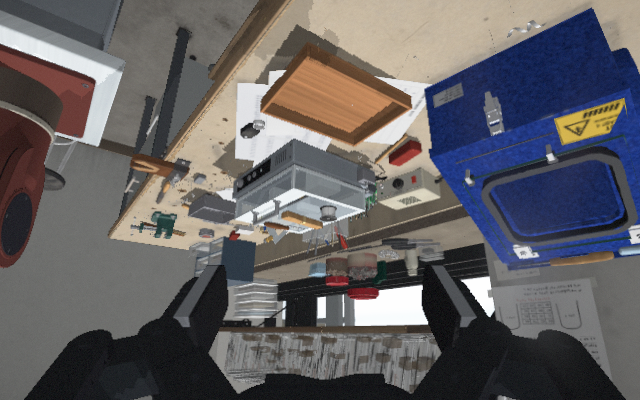

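The wrist picture shows, upside down, the machine (300,190), tray (335,95) and blue box (530,140). The rod isn't in view, so its end is above about 0.55 m, and I will keep the motions low.

```bash
cat >> h.py <<'E'
def down(phi): # tool pointing down, tool x heading phi deg
    a=np.radians(phi); x=np.array([np.cos(a),np.sin(a),0]); z=np.array([0,0,-1.]); return np.c_[x,np.cross(z,x),z]
def go(s,pos,Rt):
    Rc=rot(s['tool_rot']); d=Rc.T@(np.array(pos)-s['ee_pos']); w=R.from_matrix(Rc.T@Rt).as_rotvec(degrees=True)
    print('shift',d.round(4).tolist(),'turn',w.round(2).tolist(),'rows',np.ceil(max(np.linalg.norm(d)/.0625,np.linalg.norm(w)/10.7)))
    return d,w
E
python3 - <<'E'
from h import *
s=bot.get_state(); go(s,[.52,.03,.36],down(178.7))
E
```

```text
shift [-0.3825, -0.1381, 0.4964] turn [-22.15, 47.18, -46.61] rows 11.0
```

Emit:
{"fn": "play_rows", "kwargs": {"moves": [[-0.382,-0.138,0.496,-22.1,47.2,-46.6,1],[-0.382,-0.138,0.496,-22.1,47.2,-46.6,1],[-0.382,-0.138,0.496,-22.1,47.2,-46.6,1],[-0.382,-0.138,0.496,-22.1,47.2,-46.6,1],[-0.382,-0.138,0.496,-22.1,47.2,-46.6,1],[-0.382,-0.138,0.496,-22.1,47.2,-46.6,1],[-0.382,-0.138,0.496,-22.1,47.2,-46.6,1],[-0.382,-0.138,0.496,-22.1,47.2,-46.6,1]]}}

```text
clock: 3.8
ee_pos: [0.4496, 0.1732, 0.3629]
tool_rot: [-0.003, 0.014, 1.0, 0.006]
wrist_force: [0.2, 0.1, 0.5]
finger_gap: 0.0854
gripper_force: 0.0
```

Run:
```python
from h import *
s=bot.get_state(); print(s['ee_pos'],s['effort']);go(s,[.52,.03,.36],down(178.7))
```

```text
[0.44963317 0.17319138 0.36291326] [ -0.90085208  -0.99450689  -9.20549512 -40.20139217  -1.34676341
   0.28266982  -0.31129648]
shift [-0.0742, -0.1412, 0.0007] turn [0.71, -0.34, -0.26] rows 3.0
```

```bash
cat > look.py <<'E'
import sys,pickle
from h import *
tag=sys.argv[1]; names=sys.argv[2].split(',')
s=bot.get_state(); im=bot.snapshot('wrist'); cv2.imwrite(f'pics/{tag}.png',im[:,:,::-1]); C=cam('wrist',s); out={}
Z=dict(machine=.124,graver=.137,ring_clamp=.144,solder_spool=.152,tool_tray=.036,supply_bin=.05)
for n in names:
    d=bot.trace('wrist',n)
    if d:
        out[n]=(d[0]['conf'],d[0]['xy'],d[0]['mask']); print(n,round(d[0]['conf'],2),np.round(d[0]['xy'],1),d[0]['mask'].sum(),box(C,d[0]['mask'],Z.get(n,.1)))
pickle.dump((s,out),open(f'{tag}.pkl','wb')); print(s['clock'],s['ee_pos'])
E
python3 look.py v1 machine,graver,ring_clamp,solder_spool,tool_tray,index_clamp
```

```text
machine 0.66 [226.1 245.5] 33736 (array([583.6,  11.5]), array([374.6, 260.9]), 87.1)
graver 0.66 [136.8 286.4] 724 (array([601.9, -60.3]), array([88.7, 19. ]), 0.4)
ring_clamp 0.89 [214.1 262.7] 390 (array([619.,  30.]), array([136. ,  28.5]), -8.5)
solder_spool 0.59 [285.9 309.4] 1185 (array([624.1, 123.2]), array([61.3, 40.9]), -6.8)
tool_tray 0.78 [439.5 152. ] 18345 (array([470.3, 340. ]), array([222.2, 171.6]), 4.0)
index_clamp 0.65 [ 75.9 307.1] 298 (array([ 651.2, -182.2]), array([42.1, 18.4]), 89.2)
3.8 [0.44963317 0.17319138 0.36291326]
```

Emit:
{"fn": "play_rows", "kwargs": {"moves": [[-0.04,-0.06,0,0,0,0,1],[-0.074,-0.141,0,0.7,-0.3,-0.3,1],[-0.074,-0.141,0,0.7,-0.3,-0.3,1],[-0.074,-0.141,0,0.7,-0.3,-0.3,1],[-0.074,-0.141,0,0.7,-0.3,-0.3,1],[-0.074,-0.141,0,0.7,-0.3,-0.3,1]]}}

```text
clock: 4.9
ee_pos: [0.5181, 0.0356, 0.3613]
tool_rot: [0.0, 0.009, 1.0, -0.002]
wrist_force: [-0.0, 0.1, 0.2]
finger_gap: 0.0854
gripper_force: 0.0
```

```bash
python3 look.py v2 machine,graver,ring_clamp,solder_spool,tool_tray,supply_bin,index_clamp
python3 - <<'E'
from h import *;import pickle
a,A=pickle.load(open('v1.pkl','rb'));b,B=pickle.load(open('v2.pkl','rb'))
for n in A:
    if n in B: x,e=tri(cam('wrist',a),A[n][1],cam('wrist',b),B[n][1]);print(n,x.round(4),round(e,1))
E
```

```text
machine 0.86 [312.6 203.1] 38576 (array([589.9,   4.7]), array([339.4, 249.4]), 89.2)
graver 0.94 [243.3 232.4] 791 (array([617.9, -61. ]), array([119.1,  17.1]), 1.7)
ring_clamp 0.88 [319.3 247.9] 2180 (array([620.7,  26.3]), array([133. ,  27.7]), -8.8)
solder_spool 0.89 [398.6 256.7] 1294 (array([626.5, 118.5]), array([56.4, 41.6]), 30.1)
tool_tray 0.59 [548.8 100.3] 21281 (array([471.4, 336.6]), array([222. , 178.8]), 4.2)
supply_bin 0.61 [ 67.2 151.7] 10103 (array([ 516.9, -323.5]), array([156.7, 134.1]), 86.3)
index_clamp 0.56 [179.5 249.9] 335 (array([ 638.7, -159.9]), array([34.9, 23.9]), 72.4)
4.9 [0.51811975 0.03556404 0.36127673]
machine [6.097e-01 1.390e-02 6.000e-04] 0.6
graver [ 0.5979 -0.0619  0.1373] 0.6
ring_clamp [0.6409 0.0149 0.0475] 15.3
solder_spool [0.6334 0.1222 0.1389] 0.8
tool_tray [0.459  0.3402 0.0296] 0.4
index_clamp [ 0.6105 -0.1305  0.1586] 0.6
```

View pics/v2.png

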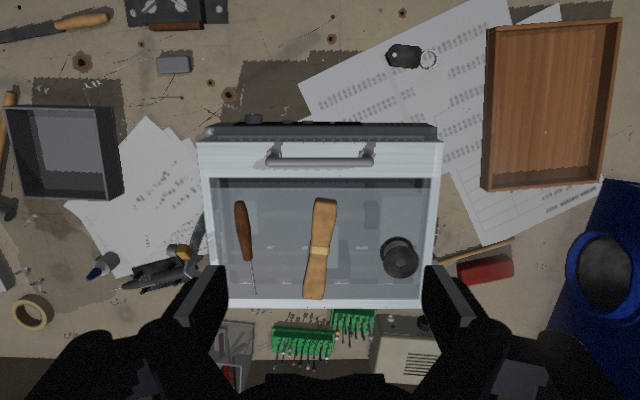

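View pics/v1.png

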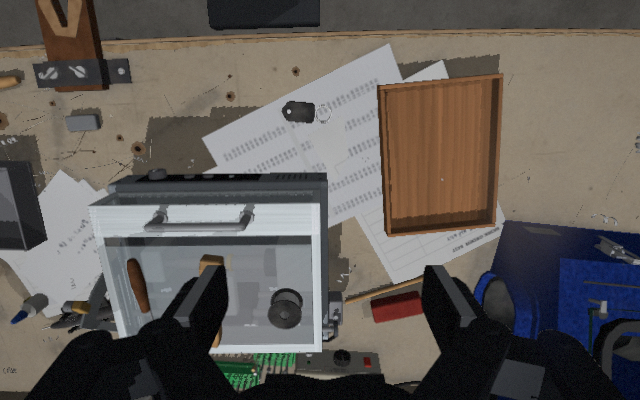

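Both wrist views agree. Graver handle is at (241,230) and blade tip at (256,293), pointing away from the robot; ring clamp is at (319,248), spool (399,257), bar handle (268–372,161), bin (65,152) and tray (550,105).

Run:
```python
from h import *
import pickle
a=cv2.imread('pics/v1.png');b=cv2.imread('pics/v2.png')
def t(im,x,y): return cv2.resize(im[y:y+100,x:x+133],(400,300),interpolation=cv2.INTER_CUBIC)
cv2.imwrite('pics/comp.png',np.vstack([np.hstack([t(a,130,180),t(b,254,112)]),np.hstack([t(a,10,240),t(b,110,190)])]))
_,B=pickle.load(open('v2.pkl','rb'));s2,_=pickle.load(open('v2.pkl','rb'))
C=cam('wrist',s2); ys,xs=np.nonzero(B['graver'][2]); P=plane(C,np.c_[xs,ys],.1325)
i=P[:,0].argsort(); print('graver handle end',P[i[:8]].mean(0),'tip',P[i[-8:]].mean(0))
g=P[(P[:,0]<P[i[0],0]+.06)]; print('handle axis',np.polyfit(g[:,0],g[:,1],1),g[:,1].mean())
ys,xs=np.nonzero(B['ring_clamp'][2]); P=plane(C,np.c_[xs,ys],.144); print('clamp',P.mean(0),np.polyfit(P[:,0],P[:,1],1))
s=bot.get_state();go(s,[.597,-.0615,.2],down(181.7))
```

```text
graver handle end [ 0.56040865 -0.06500338  0.1325    ] tip [ 0.67291413 -0.05717671  0.1325    ]
handle axis [ 0.04973037 -0.09255684] -0.06321358463778554
clamp [0.61748011 0.02683966 0.144     ] [-0.15205561  0.12073097]
shift [-0.0805, -0.0929, 0.1615] turn [-0.22, -0.01, -2.92] rows 4.0
```

View pics/comp.png

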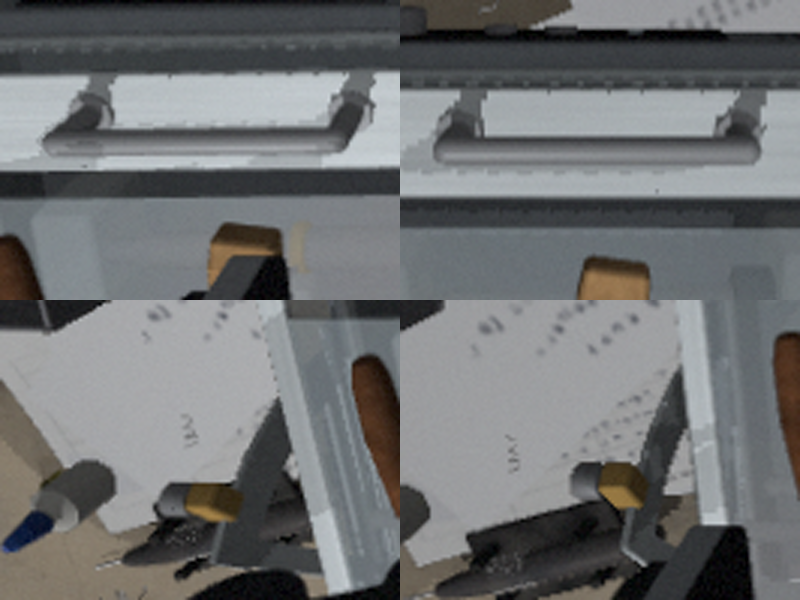

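The crops show the bar handle from (266,162) to (373,162) in v2 and (146,227) to (244,226) in v1. The brass index is at (182,351/2) on the quadrant, outside the cover's right edge.

Emit:
{"fn": "play_rows", "kwargs": {"moves": [[-0.08,-0.094,0.06,-0.2,0,-3.5,0.5],[-0.08,-0.094,0.161,-0.2,0,-3.5,0.5],[-0.08,-0.094,0.161,-0.2,0,-3.5,0.5],[-0.08,-0.094,0.161,-0.2,0,-3.5,0.5],[-0.08,-0.094,0.161,-0.2,0,-3.5,0.5],[-0.08,-0.094,0.161,-0.2,0,-3.5,0.5]]}}

```text
clock: 6.05
ee_pos: [0.5211, -0.0546, 0.2284]
tool_rot: [0.028, -0.02, 0.999, -0.003]
wrist_force: [0.2, -0.6, 0.3]
finger_gap: 0.0427
gripper_force: 0.0
```

Run:
```python
from h import *
import pickle
s1,_=pickle.load(open('v1.pkl','rb'));s2,_=pickle.load(open('v2.pkl','rb'))
A,B=cam('wrist',s1),cam('wrist',s2)
l,e1=tri(A,[146,227.3],B,[266,162]);r,e2=tri(A,[244.3,226.3],B,[373.3,162.3])
print('handle',l,e1,r,e2,np.linalg.norm(l-r),'yaw',np.degrees(np.arctan2(-(r-l)[0],(r-l)[1])))
pl=[plane(C,p,.154) for C,p in((A,[[146,227.3],[244.3,226.3]]),(B,[[266,162],[373.3,162.3]]))]; print(pl)
s=bot.get_state(); print(s['ee_pos'],s['tool_rot'],s['finger_gap'],s['wrist_force']);go(s,[.598,-.063,.128],down(182.5))
```

```text
handle [ 0.5118854  -0.02611522  0.1523495 ] 0.02251643911188239 [0.51318718 0.08580171 0.15514924] 0.3454007045356775 0.11195950797258801 yaw -0.6664157269522581
[array([[ 0.51119345, -0.02518967,  0.154     ],
       [ 0.51323771,  0.08535758,  0.154     ]]), array([[ 0.51155724, -0.02580323,  0.154     ],
       [ 0.51378635,  0.08613549,  0.154     ]])]
[ 0.52112116 -0.05456281  0.22841989] [ 0.02769552 -0.01968005  0.99941664 -0.00346953] 0.04265581590395551 [ 0.19900352 -0.59378446  0.33063603]
shift [-0.0708, -0.0106, 0.1046] turn [-0.47, 3.16, -0.24] rows 3.0
```

Run:
```python
from h import *
s=bot.get_state()
for k in('joint_pos','joint_vel','effort','wrist_force'): print(k,np.round(s[k],3))
bot.snapshot('scene'); im=bot.snapshot('scene'); cv2.imwrite('pics/sc1.png',im[:,:,::-1]); s=bot.get_state(); print(s['ee_pos'],np.round(s['joint_pos'],3))
```

```text
joint_pos [-1.592 -0.38   1.384  1.861  0.404  1.318  1.303]
joint_vel [ 0.007  0.003 -0.004  0.006  0.003 -0.028  0.002]
effort [ 4.0500e-01  1.9538e+01 -1.4479e+01 -3.7412e+01  1.8100e-01 -3.2900e-01
  1.7000e-02]
wrist_force [ 0.199 -0.594  0.331]
[ 0.52141193 -0.05426224  0.22875923] [-1.593 -0.38   1.384  1.861  0.404  1.318  1.303]
```

View pics/sc1.png

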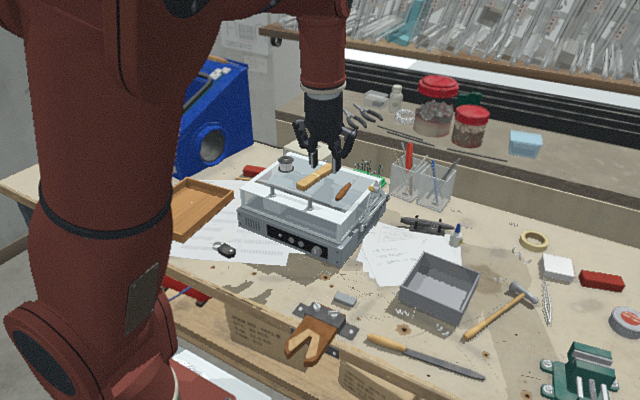

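The arm hangs over the cover at about (325,130), not over the graver. Joints 2 and 3 have hit their limits, so the elbow posture is bad. I'll identify the kinematics from the states logged so far.

```bash
cat > kin.py <<'E'
from h import *
import pickle,itertools
AX='zyzyzyz'
def fk(q,sg,off,tw):
    # off: 8x3 link translations, tw: base yaw, tool yaw
    M=R.from_euler('z',tw[0]).as_matrix(); p=M@off[0]
    for i in range(7):
        M=M@R.from_euler(AX[i],sg[i]*q[i]).as_matrix(); p=p+M@off[i+1]
    return p,M@R.from_euler('z',tw[1]).as_matrix()
E
cat > fit.py <<'E'
from kin import *
D=[(np.array([-1.294,.333,.04,1.465,-.013,1.343,-.059]),np.array([.2384,.6042,.2304]),rot([-1.07e-4,.18681,.982396,-.0008]))]
w=np.load('w0.npz');D.append((np.array([-1.83273717,0.79446318,.66445806,.87076849,.30862319,2.08713114,-.44811029]),w['p'],rot(w['q'])))
for t in('v1','v2'): s=pickle.load(open(t+'.pkl','rb'))[0];D.append((s['joint_pos'],s['ee_pos'],rot(s['tool_rot'])))
s=bot.get_state();D.append((s['joint_pos'],s['ee_pos'],rot(s['tool_rot'])))
pickle.dump(D,open('data.pkl','wb'))
best=[]
Z0=np.zeros((8,3))
for sz in itertools.product([1,-1],repeat=7):
    f=lambda t:np.concatenate([R.from_matrix(fk(q,sz,Z0,t)[1].T@r).as_rotvec() for q,p,r in D])
    for t0 in([0,0],[0,3.1],[0,1.6],[0,-1.6],[3.1,0],[3.1,1.6]):
        o=least_squares(f,t0); best.append((o.cost,sz,o.x))
best.sort(key=lambda b:b[0])
for b in best[:4]: print(b)
sg,tw=best[0][1],best[0][2]
x0=np.zeros((8,3));x0[:,2]=[.1,.2,.2,.2,.2,.2,.1,.2]
def g(x):
    o=x.reshape(8,3); return np.r_[np.concatenate([(fk(q,sg,o,tw)[0]-p)/.001 for q,p,r in D]),(x-x0.ravel()*0)*.3]
o=least_squares(g,x0.ravel()); print(np.abs(o.fun[:15]).max(),o.x.reshape(8,3).round(3).tolist())
pickle.dump((sg,o.x.reshape(8,3),tw),open('model.pkl','wb'))
E
python3 fit.py
```

```text
Still running in the background as job /tmp/bash_jobs.1000/15846b43c531 (pid 773). You'll get a notice when it ends.
```

```bash
kill -9 -- -$(cat /tmp/bash_jobs.1000/15846b43c531/pid); export OPENBLAS_NUM_THREADS=1 OMP_NUM_THREADS=1
cat > kin.py <<'E'
from h import *
import pickle,itertools
from math import cos,sin
def rz(a): c,s=cos(a),sin(a); return np.array([[c,-s,0],[s,c,0],[0,0,1.]])
def ry(a): c,s=cos(a),sin(a); return np.array([[c,0,s],[0,1,0],[-s,0,c]])
RR=[rz,ry,rz,ry,rz,ry,rz]
def fk(q,sg,off,tw,mid=False):
    M=rz(tw[0]); p=M@off[0]; L=[]
    for i in range(7):
        M=M@RR[i](sg[i]*q[i]); p=p+M@off[i+1]; L.append(p)
    return (p,M@rz(tw[1]),L) if mid else (p,M@rz(tw[1]))
E
python3 - <<'E'
s=open('fit.py').read()
s=s.replace("itertools.product([1,-1],repeat=7)","[(a,y,b,y,c,y,d) for a,b,c,d,y in itertools.product([1,-1],repeat=5)]")
s=s.replace("o=least_squares(f,t0)","o=least_squares(f,t0,max_nfev=15)").replace("o=least_squares(g,x0.ravel())","o=least_squares(g,x0.ravel(),method='lm')")
open('fit.py','w').write(s)
E
time timeout 60 python3 fit.py
```

```text
(np.float64(3.3373633205159616e-06), (-1, -1, -1, -1, -1, -1, -1), array([ 3.1416642 , -1.57086966]))
(np.float64(3.337363320515981e-06), (-1, 1, -1, 1, -1, 1, -1), array([7.15455847e-05, 1.57072300e+00]))
(np.float64(3.3373633205159883e-06), (-1, -1, -1, -1, -1, -1, -1), array([3.1416642 , 4.71231565]))
(np.float64(3.3373633205159984e-06), (-1, -1, -1, -1, -1, -1, -1), array([3.1416642 , 4.71231565]))
0.00025589744268028625 [[-0.044, 0.032, 0.057], [0.037, -0.013, 0.057], [0.031, -0.013, 0.217], [-0.01, -0.023, 0.217], [0.097, -0.023, 0.254], [-0.047, 0.025, 0.254], [-0.029, 0.025, 0.118], [0.104, 0.006, 0.118]]
real	0m17.526s
user	0m16.389s
sys	0m0.456s
```

```bash
export OPENBLAS_NUM_THREADS=1
cat > ik.py <<'E'
from kin import *
SG=(-1,1,-1,1,-1,1,-1);TW=(0,np.pi/2)
LO=np.array([-2.58,-.38,-1.3,.25,-1.5,.08,-2.65]);HI=np.array([2.58,2.09,1.39,2.4,4.64,2.09,2.65])
VM=.7*np.array([2.22,2.22,2.79,2.79,3.14,3.14,3.14])
def offs(x,y=True):
    o=np.zeros((8,3)); o[0,2]=x[0]; o[1,:2]=x[1],x[7]; o[3]=x[2],x[8],x[3]; o[4,:2]=x[4],x[9]; o[5,2]=x[5]; o[6,0]=x[6]; o[7,2]=x[10]; return o
def err(q,P,Rt,off):
    p,M=fk(q,SG,off,TW); return np.r_[P-p,.3*R.from_matrix(Rt@M.T).as_rotvec()]
def jac(q,off):
    e0=fk(q,SG,off,TW); J=np.zeros((6,7))
    for i in range(7):
        d=q.copy(); d[i]+=1e-5; e1=fk(d,SG,off,TW); J[:3,i]=(e1[0]-e0[0])/1e-5; J[3:,i]=.3*R.from_matrix(e1[1]@e0[1].T).as_rotvec()/1e-5
    return J
def sim(q,targets,off,n=20):
    q=q.copy()
    for P,Rt in targets:
        p0,M0=fk(q,SG,off,TW); rv=R.from_matrix(Rt@M0.T).as_rotvec()
        for k in range(1,n+1):
            Pk=p0+(P-p0)*k/n; Rk=R.from_rotvec(rv*k/n).as_matrix()@M0
            for _ in range(4):
                e=err(q,Pk,Rk,off); J=jac(q,off); free=np.ones(7,bool); dq=np.zeros(7)
                for _ in range(4):
                    Jf=J[:,free]; dq[:]=0; dq[free]=Jf.T@np.linalg.solve(Jf@Jf.T+1e-5*np.eye(6),e)
                    bad=((q+dq>HI)&(dq>0)|(q+dq<LO)&(dq<0))&free
                    if not bad.any(): break
                    free&=~bad
                q=np.clip(q+dq,LO,HI)
        e=err(q,P,Rt,off); print(np.round(P,3),'->',q.round(2).tolist(),'err mm %.1f deg %.1f'%(1e3*np.linalg.norm(e[:3]),np.degrees(np.linalg.norm(e[3:])/.3)))
    return q
E
python3 - <<'E'
from ik import *
D=pickle.load(open('data.pkl','rb'))
for yy in(0,1):
    m=np.array([1,1,1,1,1,1,1,yy,yy,yy,1.])
    g=lambda x:np.r_[np.concatenate([(fk(q,SG,offs(x*m),TW)[0]-p)/.001 for q,p,r in D]),x*1e-2]
    o=least_squares(g,[.3,0,0,.4,0,.4,0,0,0,0,.3],method='lm'); print(np.abs(o.fun[:15]).max(),o.x.round(3).tolist())
    off=offs(o.x*m)
    if np.abs(o.fun[:15]).max()<5: break
pickle.dump(off,open('off.pkl','wb'))
v2=D[3]; print('check from v1:',D[2][0].round(2),D[3][0].round(2),D[4][0].round(2))
q=sim(D[2][0],[(D[3][1],D[3][2]),(np.array([.598,-.063,.2]),down(182.5))],off)
print('bin ratchet'); sim(D[4][0],[(np.array([.52,-.33,.3]),down(180)),(np.array([.598,-.063,.2]),down(182.5))],off)
print('direct from start'); sim(D[0][0],[(np.array([.45,.2,.3]),down(180)),(np.array([.598,-.063,.2]),down(182.5))],off)
E
```

```text
40.67030055769477 [0.282, -0.036, -0.03, 0.502, 0.033, 0.538, -0.031, 0.0, 0.0, 0.0, 0.383]
0.34784336023224727 [0.252, -0.001, 0.002, 0.484, 0.001, 0.505, 0.003, -0.022, -0.011, -0.011, 0.363]
check from v1: [-1.66 -0.23  1.04  1.67  0.19  1.59  0.92] [-1.7  -0.24  1.36  1.6   0.24  1.59  1.21] [-1.59 -0.38  1.38  1.86  0.4   1.32  1.3 ]
[0.518 0.036 0.361] -> [-1.71, -0.25, 1.36, 1.6, 0.25, 1.59, 1.2] err mm 0.0 deg 0.0
[ 0.598 -0.063  0.2  ] -> [-1.61, -0.34, 1.38, 1.87, 0.45, 1.25, 1.27] err mm 60.3 deg 8.3
bin ratchet
[ 0.52 -0.33  0.3 ] -> [-1.18, -0.38, 1.39, 1.7, 0.43, 1.39, 1.74] err mm 38.3 deg 8.4
[ 0.598 -0.063  0.2  ] -> [-1.59, -0.38, 1.39, 1.89, 0.45, 1.19, 1.29] err mm 46.5 deg 9.3
direct from start
[0.45 0.2  0.3 ] -> [-0.86, -0.03, 0.34, 1.74, 0.01, 1.43, 1.05] err mm 0.0 deg 0.0
[ 0.598 -0.063  0.2  ] -> [-0.47, 0.28, 0.61, 1.65, -0.17, 1.26, 1.79] err mm 0.0 deg 0.0
```

```bash
export OPENBLAS_NUM_THREADS=1
cat > search.py <<'E'
from ik import *
import io,contextlib,time
off=pickle.load(open('off.pkl','rb')); D=pickle.load(open('data.pkl','rb'))
G=(np.array([.598,-.063,.22]),down(182.5))
def q_(q,t,n=10):
    with contextlib.redirect_stdout(io.StringIO()): return sim(q,t,off,n)
def cost(q,G):
    e=err(q,*G,off); marg=np.minimum(q-LO,HI-q).min(); return 100*np.linalg.norm(e)+abs(q[0]+0)*.3+abs(q[2])*1.-min(marg,.4), marg
s=bot.get_state(); q0=s['joint_pos']
rng=np.random.default_rng(0); t0=time.time(); res=[]
while time.time()-t0<150:
    n=rng.integers(1,3); W=[]
    for _ in range(n):
        az=rng.uniform(-.3,1.3); r=rng.uniform(.45,.75); 
        Rm=down(rng.uniform(90,270))@R.from_rotvec([0,rng.uniform(-.6,.3),0]).as_matrix()
        W.append((np.array([r*np.cos(az),r*np.sin(az),rng.uniform(.3,.42)]),Rm))
    q=q_(q0,W+[G],6); c,m=cost(q,G); res.append((c,m,q,W))
res.sort(key=lambda r:r[0])
print(len(res))
for c,m,q,W in res[:3]:
    print(round(c,2),round(m,2),q.round(2)); sim(q0,W+[G],off,15)
pickle.dump(res[:3],open('res.pkl','wb'))
print('retrace');sim(q0,[(D[2][1],D[2][2]),(D[1][1],D[1][2]),(D[0][1]+[0,0,.15],D[0][2]),(np.array([.45,.2,.3]),down(180)),G],off)
E
python3 search.py
```

```text
841
-0.39 0.62 [ 0.03  0.24 -0.    1.6   0.    1.3   1.65]
[ 0.735 -0.117  0.393] -> [-1.48, -0.38, 1.39, 1.65, 0.32, 0.93, 1.7] err mm 15.9 deg 2.8
[0.189 0.598 0.381] -> [-1.37, 0.39, -0.26, 1.16, 0.46, 1.84, -0.55] err mm 0.0 deg 0.0
[ 0.598 -0.063  0.22 ] -> [-0.43, 0.26, 0.56, 1.63, -0.14, 1.3, 1.77] err mm 0.0 deg 0.0
-0.39 0.62 [ 0.03  0.24  0.    1.6  -0.    1.3   1.65]
[0.683 0.119 0.387] -> [-1.96, -0.21, 1.39, 1.6, 0.57, 1.42, -0.41] err mm 77.6 deg 17.4
[ 0.486 -0.113  0.357] -> [-0.12, -0.37, 0.16, 1.97, 0.16, 1.09, 1.34] err mm 0.0 deg 0.0
[ 0.598 -0.063  0.22 ] -> [-0.17, 0.24, 0.24, 1.61, -0.06, 1.29, 1.7] err mm 0.0 deg 0.0
-0.38 0.62 [ 0.04  0.24 -0.    1.6   0.    1.3   1.65]
[0.305 0.482 0.372] -> [-1.51, -0.06, 0.12, 1.71, 0.5, 1.35, 0.23] err mm 0.0 deg 0.0
[ 0.665 -0.151  0.3  ] -> [-0.24, 0.44, 0.58, 1.26, -0.2, 1.54, 2.55] err mm 0.0 deg 0.0
[ 0.598 -0.063  0.22 ] -> [-0.5, 0.27, 0.65, 1.63, -0.17, 1.3, 1.79] err mm 0.0 deg 0.0
retrace
[0.45  0.173 0.363] -> [-1.61, -0.21, 1.01, 1.67, 0.16, 1.58, 0.94] err mm 0.0 deg 0.0
[0.239 0.604 0.379] -> [-1.93, 0.87, 0.94, 0.88, 0.15, 2.06, -0.34] err mm 0.0 deg 0.0
[0.238 0.604 0.38 ] -> [-1.8, 0.36, 0.77, 1.23, -0.25, 1.64, 0.11] err mm 0.0 deg 0.0
[0.45 0.2  0.3 ] -> [-1.6, -0.12, 1.02, 1.77, 0.11, 1.44, 0.98] err mm 0.0 deg 0.0
[ 0.598 -0.063  0.22 ] -> [-0.84, 0.42, 1.14, 1.64, -0.39, 1.34, 1.98] err mm 0.0 deg 0.0
```

```bash
export OPENBLAS_NUM_THREADS=1
python3 - <<'E'
from ik import *
off=pickle.load(open('off.pkl','rb')); q0=bot.get_state()['joint_pos']
G=(np.array([.598,-.063,.22]),down(182.5))
for P,h in (([.3,.48,.3],180),([.3,.48,.3],140),([.3,.48,.3],220),([.3,.48,.25],255),([.45,.2,.25],230),([.45,.2,.25],130)):
    print(P,h); sim(q0,[(np.array(P),down(h)),G],off,20)
E
```

```text
[0.3, 0.48, 0.3] 180
[0.3  0.48 0.3 ] -> [-1.76, 0.15, 0.76, 1.6, -0.1, 1.44, 0.58] err mm 0.0 deg 0.0
[ 0.598 -0.063  0.22 ] -> [-0.83, 0.4, 1.12, 1.64, -0.37, 1.33, 1.96] err mm 0.0 deg 0.0
[0.3, 0.48, 0.3] 140
[0.3  0.48 0.3 ] -> [-1.67, 0.14, 0.66, 1.59, -0.09, 1.44, -0.13] err mm 0.0 deg 0.0
[ 0.598 -0.063  0.22 ] -> [-0.79, 0.37, 1.05, 1.64, -0.33, 1.32, 1.93] err mm 0.0 deg 0.0
[0.3, 0.48, 0.3] 220
[0.3  0.48 0.3 ] -> [-1.88, 0.17, 0.9, 1.6, -0.13, 1.44, 1.31] err mm 0.0 deg 0.0
[ 0.598 -0.063  0.22 ] -> [-0.87, 0.44, 1.19, 1.64, -0.42, 1.34, 2.0] err mm 0.0 deg 0.0
[0.3, 0.48, 0.25] 255
[0.3  0.48 0.25] -> [-2.03, 0.25, 1.12, 1.68, -0.23, 1.35, 2.01] err mm 0.0 deg 0.0
[ 0.598 -0.063  0.22 ] -> [-0.88, 0.46, 1.22, 1.64, -0.44, 1.35, 2.02] err mm 0.0 deg 0.0
[0.45, 0.2, 0.25] 230
[0.45 0.2  0.25] -> [-2.01, -0.34, 1.29, 1.85, 0.34, 1.4, 1.65] err mm 0.0 deg 0.0
[ 0.598 -0.063  0.22 ] -> [-1.57, -0.35, 1.38, 1.86, 0.42, 1.22, 1.32] err mm 45.2 deg 9.1
[0.45, 0.2, 0.25] 130
[0.45 0.2  0.25] -> [-1.54, -0.07, 1.01, 1.85, 0.06, 1.33, 0.15] err mm 0.0 deg 0.0
[ 0.598 -0.063  0.22 ] -> [-0.78, 0.37, 1.04, 1.64, -0.33, 1.32, 1.93] err mm 0.0 deg 0.0
```

```bash
export OPENBLAS_NUM_THREADS=1
cat > seq.py <<'E'
from ik import *
off=pickle.load(open('off.pkl','rb')); q0=bot.get_state()['joint_pos']
A=np.array
q=sim(q0,[(A([.45,.2,.25]),down(130)),(A([.598,-.063,.2]),down(182.5)),(A([.598,-.063,.128]),down(182.5)),(A([.598,-.063,.22]),down(182.5)),
(A([.446,.31,.12]),down(184)),(A([.446,.31,.02]),down(184)),(A([.446,.31,.15]),down(184)),
(A([.618,.027,.2]),down(171.2)),(A([.618,.027,.128]),down(171.2)),(A([.618,.027,.2]),down(171.2)),(A([.47,.365,.12]),down(184)),(A([.47,.365,.02]),down(184)),(A([.47,.365,.15]),down(184)),
(A([.63,.121,.2]),down(180)),(A([.63,.121,.128]),down(180)),(A([.63,.121,.22]),down(180)),(A([.516,-.333,.15]),down(177)),(A([.516,-.333,.02]),down(177)),(A([.516,-.333,.15]),down(177))],off,8)
h=A([.7205,.0262,.068])
for hd in(89,269):
    print(hd); qq=sim(q,[(A([.5125,.03,.23]),down(hd)),(A([.5125,.03,.142]),down(hd))],off,12)
    T=[]
    for th in(.2,.4,.55,.7):
        c,s_=np.cos(th),np.sin(th); T.append((h+[-.208*c+.086*s_,.004,.208*s_+.086*c-.012],down(hd)))
    sim(qq,T,off,6)
E
python3 seq.py
```

```text
[0.45 0.2  0.25] -> [-1.53, -0.07, 1.0, 1.85, 0.06, 1.33, 0.15] err mm 0.0 deg 0.0
[ 0.598 -0.063  0.2  ] -> [-0.78, 0.39, 1.04, 1.67, -0.35, 1.29, 1.94] err mm 0.0 deg 0.0
[ 0.598 -0.063  0.128] -> [-0.73, 0.46, 0.99, 1.75, -0.41, 1.16, 1.99] err mm 0.0 deg 0.0
[ 0.598 -0.063  0.22 ] -> [-0.79, 0.37, 1.05, 1.64, -0.33, 1.32, 1.93] err mm 0.0 deg 0.0
[0.446 0.31  0.12 ] -> [-1.49, 0.29, 0.94, 1.89, -0.27, 1.09, 1.2] err mm 0.0 deg 0.0
[0.446 0.31  0.02 ] -> [-1.39, 0.44, 0.84, 1.97, -0.42, 0.91, 1.31] err mm 0.0 deg 0.0
[0.446 0.31  0.15 ] -> [-1.52, 0.25, 0.96, 1.86, -0.23, 1.14, 1.16] err mm 0.0 deg 0.0
[0.618 0.027 0.2  ] -> [-0.9, 0.44, 1.04, 1.62, -0.39, 1.3, 1.62] err mm 0.0 deg 0.0
[0.618 0.027 0.128] -> [-0.86, 0.5, 0.99, 1.7, -0.45, 1.18, 1.67] err mm 0.0 deg 0.0
[0.618 0.027 0.2  ] -> [-0.9, 0.44, 1.04, 1.62, -0.39, 1.3, 1.62] err mm 0.0 deg 0.0
[0.47  0.365 0.12 ] -> [-1.46, 0.43, 0.92, 1.77, -0.37, 1.13, 1.22] err mm 0.0 deg 0.0
[0.47  0.365 0.02 ] -> [-1.38, 0.55, 0.83, 1.84, -0.49, 0.96, 1.3] err mm 0.0 deg 0.0
[0.47  0.365 0.15 ] -> [-1.48, 0.39, 0.94, 1.74, -0.34, 1.1
[... 887 characters left out ...]
 mm 0.0 deg 0.0
[0.588 0.03  0.238] -> [-1.05, 0.37, 1.18, 1.65, -0.35, 1.36, 0.17] err mm 0.0 deg 0.0
[0.617 0.03  0.256] -> [-0.96, 0.43, 1.14, 1.55, -0.4, 1.41, 0.19] err mm 0.0 deg 0.0
269
[0.512 0.03  0.23 ] -> [0.69, 0.26, -1.05, 1.7, 0.3, 1.38, 2.61] err mm 20.8 deg 7.3
[0.512 0.03  0.142] -> [0.96, 0.4, -1.3, 1.86, 0.41, 1.2, 2.65] err mm 0.0 deg 0.0
[0.534 0.03  0.182] -> [0.92, 0.41, -1.3, 1.76, 0.42, 1.29, 2.65] err mm 1.3 deg 0.4
[0.562 0.03  0.216] -> [0.89, 0.45, -1.3, 1.65, 0.44, 1.38, 2.65] err mm 0.0 deg 0.0
[0.588 0.03  0.238] -> [0.82, 0.49, -1.27, 1.56, 0.47, 1.44, 2.65] err mm 0.0 deg 0.0
[0.617 0.03  0.256] -> [0.75, 0.53, -1.24, 1.47, 0.5, 1.5, 2.65] err mm 0.0 deg 0.0
```

```bash
cat >> h.py <<'E'
def chain(s,wps):
    s=dict(s)
    for P,Rt in wps:
        print(np.round(P,3),end=' '); go(s,P,Rt); q=R.from_matrix(Rt).as_quat(); s['ee_pos']=np.array(P); s['tool_rot']=[q[3],*q[:3]]
E
python3 - <<'E'
from h import *
chain(bot.get_state(),[([.45,.2,.25],down(130)),([.598,-.063,.2],down(182.5)),([.598,-.063,.128],down(182.5))])
E
```

```text
[0.45 0.2  0.25] shift [0.0599, 0.2567, -0.0267] turn [1.03, 3.18, 52.27] rows 5.0
[ 0.598 -0.063  0.2  ] shift [-0.2966, -0.0557, 0.05] turn [0.0, 0.0, -52.5] rows 5.0
[ 0.598 -0.063  0.128] shift [0.0, 0.0, 0.072] turn [0.0, 0.0, 0.0] rows 2.0
```

Emit:
{"fn": "play_rows", "kwargs": {"moves": [[0.01,0.043,-0.0045,0.17,0.53,8.7,0.5],[0.02,0.086,-0.009,0.34,1.06,17.4,0.5],[0.03,0.128,-0.0135,0.5,1.6,26.1,0.5],[0.04,0.171,-0.018,0.7,2.1,34.8,0.5],[0.05,0.214,-0.022,0.85,2.65,43.5,0.5],[0.06,0.257,-0.027,1.0,3.2,52.3,0.5],[0.06,0.257,-0.027,1.0,3.2,52.3,0.5],[0.06,0.257,-0.027,1.0,3.2,52.3,0.5]]}}

```text
clock: 7.15
ee_pos: [0.4498, 0.1999, 0.2499]
tool_rot: [-0.0, 0.422, 0.907, -0.0]
wrist_force: [-0.1, 0.1, 0.2]
finger_gap: 0.0427
gripper_force: 0.0
```

Emit:
{"fn": "play_rows", "kwargs": {"moves": [[-0.049,-0.009,0.008,0,0,-8.7,0.5],[-0.099,-0.018,0.016,0,0,-17.5,0.5],[-0.148,-0.028,0.025,0,0,-26.2,0.5],[-0.198,-0.037,0.033,0,0,-35,0.5],[-0.247,-0.046,0.042,0,0,-43.7,0.5],[-0.297,-0.056,0.05,0,0,-52.5,0.5],[-0.297,-0.056,0.05,0,0,-52.5,0.5],[-0.297,-0.056,0.05,0,0,-52.5,0.5]]}}

```text
clock: 8.15
ee_pos: [0.597, -0.068, 0.1995]
tool_rot: [-0.0, -0.019, 1.0, -0.001]
wrist_force: [-0.0, -0.4, 0.6]
finger_gap: 0.0429
gripper_force: 0.0
```

Run:
```python
from h import *
s=bot.get_state(); print(np.round(s['joint_pos'],2),s['ee_pos'],s['clock']); go(s,[.598,-.063,.128],down(182.5))
```

```text
[-0.77  0.39  1.03  1.67 -0.34  1.28  1.94] [ 0.59701253 -0.06795613  0.19950846] 8.15
shift [-0.0012, 0.005, 0.0715] turn [-0.08, -0.06, -0.3] rows 2.0
```

Emit:
{"fn": "play_rows", "kwargs": {"moves": [[0,0,0.03,0,0,0,0.5],[0,0,0.055,0,0,0,0.5],[0,0,0.068,0,0,0,0.5],[0,0,0.071,0,0,0,0.5],[0,0,0.071,0,0,0,0.5]]}}

```text
clock: 8.78
ee_pos: [0.5975, -0.0635, 0.1292]
tool_rot: [-0.0, -0.022, 1.0, 0.0]
wrist_force: [-0.8, -0.9, -0.2]
finger_gap: 0.0428
gripper_force: 0.0
```

Emit:
{"fn": "play_rows", "kwargs": {"moves": [[0,0,0,0,0,0,0.05],[0,0,0,0,0,0,0.05],[0,0,0,0,0,0,0.05],[0,0,0,0,0,0,0.05],[0,0,0,0,0,0,0.05]]}}

```text
clock: 9.4
ee_pos: [0.5975, -0.0636, 0.1292]
tool_rot: [-0.0, -0.022, 1.0, 0.0]
wrist_force: [-2.6, 1.0, 5.9]
finger_gap: 0.0146
gripper_force: 59.7
```

Emit:
{"fn": "play_rows", "kwargs": {"moves": [[0,0,-0.02,0,0,0,0.05],[0,0,-0.06,0,0,0,0.05],[0,0,-0.09,0,0,0,0.05],[0,0,-0.09,0,0,0,0.05]]}}

```text
clock: 9.9
ee_pos: [0.5986, -0.0642, 0.2218]
tool_rot: [0.002, -0.021, 1.0, 0.0]
wrist_force: [0.1, 0.2, -1.1]
finger_gap: 0.015
gripper_force: 59.1
```

Run:
```python
from h import *
s=bot.get_state();print(s['ee_pos'],s['finger_gap'],s['gripper_force'])
chain(s,[([.446,.308,.12],down(184)),([.446,.308,.0205],down(184)),([.446,.308,.15],down(184)),([.618,.027,.2],down(171.2)),([.618,.027,.128],down(171.2)),([.618,.027,.22],down(171.2)),([.47,.368,.12],down(184))])
```

```text
[ 0.59863142 -0.06420271  0.22179599] 0.014951442616349314 59.063676595687866
[0.446 0.308 0.12 ] shift [0.137, 0.3783, 0.1015] turn [0.03, 0.22, -1.56] rows 7.0
[0.446 0.308 0.02 ] shift [0.0, 0.0, 0.0995] turn [0.0, 0.0, 0.0] rows 2.0
[0.446 0.308 0.15 ] shift [0.0, 0.0, -0.1295] turn [0.0, 0.0, 0.0] rows 3.0
[0.618 0.027 0.2  ] shift [-0.152, -0.2923, -0.05] turn [0.0, 0.0, 12.8] rows 6.0
[0.618 0.027 0.128] shift [0.0, 0.0, 0.072] turn [0.0, 0.0, -0.0] rows 2.0
[0.618 0.027 0.22 ] shift [0.0, 0.0, -0.092] turn [0.0, 0.0, -0.0] rows 2.0
[0.47  0.368 0.12 ] shift [0.1984, 0.3143, 0.1] turn [0.0, 0.0, -12.8] rows 7.0
```

Emit:
{"fn": "play_rows", "kwargs": {"moves": [[0.018,0.048,0,0,0,0,0.05],[0.037,0.102,0,0,0.1,-0.5,0.05],[0.057,0.156,0,0,0.1,-0.8,0.05],[0.077,0.211,0,0,0.2,-1,0.05],[0.096,0.265,0,0,0.2,-1.3,0.05],[0.117,0.32,0.02,0,0.2,-1.5,0.05],[0.137,0.378,0.05,0,0.2,-1.5,0.05],[0.137,0.378,0.1,0,0.2,-1.5,0.05]]}}

```text
clock: 10.9
ee_pos: [0.4423, 0.3139, 0.1185]
tool_rot: [-0.002, -0.038, 0.999, 0.002]
wrist_force: [-0.3, 1.1, -1.0]
finger_gap: 0.0147
gripper_force: 59.1
```

Emit:
{"fn": "play_rows", "kwargs": {"moves": [[0,0,0,0,0,0,0.05],[0,0,0.05,0,0,0,0.05],[0,0,0.085,0,0,0,0.05],[0,0,0.098,0,0,0,0.05],[0,0,0.1,0,0,0,0.05],[0,0,0.1,0,0,0,0.05]]}}

```text
clock: 11.65
ee_pos: [0.4446, 0.3087, 0.0203]
tool_rot: [-0.001, -0.034, 0.999, 0.001]
wrist_force: [0.7, -0.7, -0.1]
finger_gap: 0.0146
gripper_force: 59.1
```

Run:
```python
from h import *
s=bot.get_state();print(s['ee_pos'],s['finger_gap'],s['gripper_force'],s['wrist_force'],np.round(s['joint_pos'],2),s['clock'])
```

```text
[0.44464596 0.30866756 0.02034289] 0.014617221002275275 59.06148970127106 [ 0.73401521 -0.66840791 -0.07332004] [-1.38  0.44  0.83  1.98 -0.41  0.9   1.31] 11.65
```

Emit:
{"fn": "play_rows", "kwargs": {"moves": [[0,0,0,0,0,0,0.4],[0,0,0,0,0,0,0.4],[0,0,0,0,0,0,0.4],[0,0,-0.04,0,0,0,0.4],[0,0,-0.1,0,0,0,0.45],[0,0,-0.16,0,0,0,0.6],[0,0,-0.18,0,0,0,0.6]]}}

```text
clock: 12.52
ee_pos: [0.4458, 0.3087, 0.2023]
tool_rot: [-0.001, -0.034, 0.999, 0.002]
wrist_force: [-0.8, 1.5, -0.5]
finger_gap: 0.051
gripper_force: 0.0
```

```bash
python3 - <<'E'
from h import *
s=bot.get_state();print(s['ee_pos'],s['finger_gap'])
chain(s,[([.618,.027,.2],down(171.2)),([.618,.027,.128],down(171.2))])
E
python3 look.py v3 graver,ring_clamp,tool_tray,solder_spool
```

```text
[0.44576613 0.30874915 0.2022657 ] 0.050951413488287876
[0.618 0.027 0.2  ] shift [-0.1525, -0.2929, 0.0008] turn [0.24, -0.11, 12.73] rows 6.0
[0.618 0.027 0.128] shift [0.0, 0.0, 0.072] turn [0.0, 0.0, -0.0] rows 2.0
graver 0.87 [323.4 171.9] 1088 (array([429.3, 308. ]), array([73.9, 10. ]), 3.5)
tool_tray 0.83 [355.3 182.6] 34616 (array([470.4, 341.9]), array([221.4, 165.3]), 4.3)
12.525 [0.44576613 0.30874915 0.2022657 ]
```

View pics/v3.png

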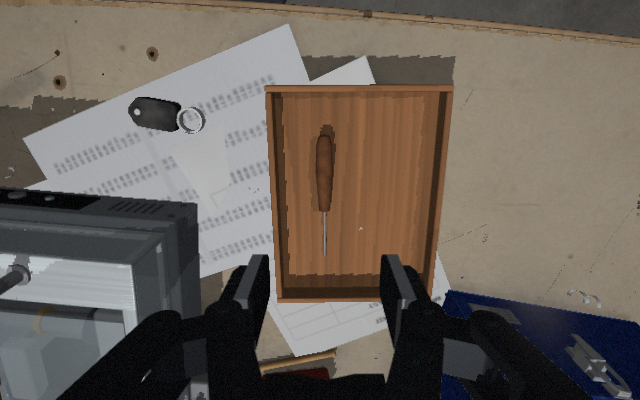

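The graver lies inside the tray at (323,190), clear of its walls. The ring clamp is next.

Emit:
{"fn": "play_rows", "kwargs": {"moves": [[-0.022,-0.042,0,0,0,1.8,0.6],[-0.044,-0.084,0,0,0,3.6,0.6],[-0.066,-0.126,0,0.1,0,5.4,0.6],[-0.088,-0.168,0,0.1,0,7.2,0.6],[-0.11,-0.21,0,0.2,-0.1,9,0.6],[-0.132,-0.252,0,0.2,-0.1,11,0.6],[-0.1525,-0.293,0,0.2,-0.1,12.7,0.6],[-0.1525,-0.293,0.02,0.2,-0.1,12.7,0.6]]}}

```text
clock: 13.78
ee_pos: [0.6176, 0.0211, 0.1771]
tool_rot: [-0.001, 0.08, 0.997, -0.003]
wrist_force: [0.4, -0.1, -0.3]
finger_gap: 0.0511
gripper_force: 0.0
```

Emit:
{"fn": "play_rows", "kwargs": {"moves": [[0,0,0,0,0,0,0.6],[0,0,0.03,0,0,0,0.6],[0,0,0.048,0,0,0,0.6],[0,0,0.052,0,0,0,0.6],[0,0,0.052,0,0,0,0.6]]}}

```text
clock: 14.4
ee_pos: [0.6166, 0.0266, 0.1262]
tool_rot: [-0.001, 0.076, 0.997, -0.002]
wrist_force: [-0.2, -0.8, -0.5]
finger_gap: 0.0513
gripper_force: 0.0
```

Emit:
{"fn": "play_rows", "kwargs": {"moves": [[0,0,0,0,0,0,0.1],[0,0,0,0,0,0,0.1],[0,0,0,0,0,0,0.1],[0,0,0,0,0,0,0.1],[0,0,0,0,0,0,0.1]]}}

```text
clock: 15.02
ee_pos: [0.617, 0.0263, 0.1269]
tool_rot: [-0.001, 0.076, 0.997, -0.001]
wrist_force: [-2.2, 0.8, 5.7]
finger_gap: 0.0263
gripper_force: 60.7
```

Run:
```python
from h import *
s=bot.get_state();print(s['ee_pos'],s['tool_rot'],s['finger_gap'],s['gripper_force'],s['wrist_force'],s['clock'])
chain(s,[([.618,.027,.23],down(171.2)),([.47,.368,.12],down(184.2)),([.47,.368,.021],down(184.2)),([.47,.368,.2],down(184.2)),([.63,.121,.2],down(180)),([.63,.121,.128],down(180))])
```

```text
[0.61696979 0.02626675 0.12691017] [-7.37766200e-04  7.61963474e-02  9.97091559e-01 -1.41261458e-03] 0.026282936811974977 60.702348947525024 [-2.18294495  0.83530031  5.66082494] 15.025
[0.618 0.027 0.23 ] shift [-0.0008, 0.0006, -0.1031] turn [-0.17, -0.07, 0.06] rows 2.0
[0.47  0.368 0.12 ] shift [0.1984, 0.3143, 0.11] turn [0.0, 0.0, -13.0] rows 7.0
[0.47  0.368 0.021] shift [0.0, 0.0, 0.099] turn [0.0, 0.0, 0.0] rows 2.0
[0.47  0.368 0.2  ] shift [0.0, 0.0, -0.179] turn [0.0, 0.0, 0.0] rows 3.0
[0.63  0.121 0.2  ] shift [-0.1415, -0.2581, 0.0] turn [0.0, 0.0, 4.2] rows 5.0
[0.63  0.121 0.128] shift [0.0, 0.0, 0.072] turn [0.0, 0.0, 0.0] rows 2.0
```

Emit:
{"fn": "play_rows", "kwargs": {"moves": [[0,0,-0.02,0,0,0,0.1],[0,0,-0.06,0,0,0,0.1],[0,0,-0.103,0,0,0,0.1],[0,0,-0.103,0,0,0,0.1]]}}

```text
clock: 15.52
ee_pos: [0.6187, 0.0259, 0.2334]
tool_rot: [0.002, 0.076, 0.997, -0.001]
wrist_force: [-0.0, 0.2, -1.9]
finger_gap: 0.0265
gripper_force: 59.8
```

Emit:
{"fn": "play_rows", "kwargs": {"moves": [[0.025,0.04,0,0,0,-1.6,0.1],[0.054,0.086,0,0,0,-3.5,0.1],[0.083,0.132,0,0,0,-5.5,0.1],[0.112,0.178,0,0,0,-7.5,0.1],[0.141,0.224,0,0,0,-9.5,0.1],[0.17,0.27,0.01,0,0,-11.5,0.1],[0.198,0.314,0.05,0,0,-13,0.1],[0.198,0.314,0.1,0,0,-13,0.1]]}}

```text
clock: 16.52
ee_pos: [0.4661, 0.3721, 0.1274]
tool_rot: [-0.001, -0.041, 0.999, -0.0]
wrist_force: [0.8, -0.4, -1.8]
finger_gap: 0.0263
gripper_force: 59.9
```

Emit:
{"fn": "play_rows", "kwargs": {"moves": [[0,0,0.01,0,0,0,0.1],[0,0,0.055,0,0,0,0.1],[0,0,0.095,0,0,0,0.1],[0,0,0.108,0,0,0,0.1],[0,0,0.1105,0,0,0,0.1],[0,0,0.1105,0,0,0,0.1]]}}

```text
clock: 17.27
ee_pos: [0.4693, 0.3668, 0.0194]
tool_rot: [-0.001, -0.037, 0.999, -0.001]
wrist_force: [-0.3, 0.5, -0.1]
finger_gap: 0.0267
gripper_force: 59.8
```

Run:
```python
from h import *
s=bot.get_state();print(s['ee_pos'],s['finger_gap'],s['gripper_force'],s['wrist_force'],np.round(s['joint_pos'],2),s['clock'])
```

```text
[0.46933757 0.3668063  0.01940684] 0.026675031545872516 59.8345810174942 [-0.32514233  0.48486741 -0.05514215] [-1.39  0.56  0.83  1.84 -0.49  0.96  1.3 ] 17.275
```

Emit:
{"fn": "play_rows", "kwargs": {"moves": [[0,0,0,0,0,0,0.46],[0,0,0,0,0,0,0.46],[0,0,0,0,0,0,0.46],[0,0,-0.04,0,0,0,0.46],[0,0,-0.1,0,0,0,0.5],[0,0,-0.16,0,0,0,0.8],[0,0,-0.18,0,0,0,0.8]]}}

```text
clock: 18.15
ee_pos: [0.4702, 0.3675, 0.2014]
tool_rot: [0.0, -0.037, 0.999, 0.0]
wrist_force: [0.9, 0.8, -0.4]
finger_gap: 0.0681
gripper_force: 0.0
```

```bash
python3 look.py v4 graver,ring_clamp,tool_tray
python3 - <<'E'
from h import *
s=bot.get_state();print(s['ee_pos'],s['finger_gap'])
chain(s,[([.63,.121,.2],down(180)),([.63,.121,.129],down(180)),([.63,.121,.23],down(180)),([.516,-.333,.15],down(177)),([.516,-.333,.02],down(177))])
# spool centre from v2, v3? top flange
import pickle
s2,B=pickle.load(open('v2.pkl','rb'))
m=B['solder_spool'][2]; ys,xs=np.nonzero(m)
# outline fit: union of top/bottom discs
from scipy.spatial import ConvexHull
a=np.linspace(0,2*np.pi,40); ring=np.c_[.021*np.cos(a),.021*np.sin(a)]
def pred(c):
    P=np.vstack([np.c_[ring+c,np.full(40,z)] for z in(.124,.152)]); im=np.zeros((400,640),np.uint8); cv2.fillConvexPoly(im,cv2.convexHull(proj(cam('wrist',s2),P).round().astype(np.int32)),1); return im.astype(bool)
best=max(((pred(np.array([x,y]))&m).sum()/(pred(np.array([x,y]))|m).sum(),x,y) for x in np.arange(.615,.645,.0015) for y in np.arange(.11,.135,.0015)); print(best)
E
```

```text
graver 0.6 [263.5 145. ] 1304 (array([440.5, 330.2]), array([77.4, 11.2]), 8.0)
ring_clamp 0.85 [322.3 176.8] 3460 (array([445.1, 365.4]), array([82.4, 18. ]), 3.9)
tool_tray 0.88 [293.6 154.6] 35732 (array([470.3, 342.7]), array([220. , 166.1]), 4.1)
18.15 [0.47015289 0.36752904 0.20141354]
[0.46810141 0.36688812 0.19655771] 0.06859664509769893
[0.63  0.121 0.2  ] shift [-0.1431, -0.2573, -0.0031] turn [-0.21, -0.23, 4.29] rows 5.0
[0.63  0.121 0.129] shift [0.0, 0.0, 0.071] turn [0.0, 0.0, 0.0] rows 2.0
[0.63  0.121 0.23 ] shift [0.0, 0.0, -0.101] turn [0.0, 0.0, 0.0] rows 2.0
[ 0.516 -0.333  0.15 ] shift [0.114, -0.454, 0.08] turn [0.0, 0.0, 3.0] rows 8.0
[ 0.516 -0.333  0.02 ] shift [0.0, 0.0, 0.13] turn [0.0, 0.0, 0.0] rows 3.0
(np.float64(0.9613382899628253), np.float64(0.6329999999999993), np.float64(0.12200000000000001))
```

Both tools read as inside the tray (graver (263,145), clamp (322,177)). The spool fit gives (0.633, 0.122) with an overlap of 0.96.

Emit:
{"fn": "play_rows", "kwargs": {"moves": [[-0.024,-0.043,0,0,0,0.7,0.8],[-0.048,-0.086,0,0,0,1.4,0.8],[-0.072,-0.128,0,0,0,2.1,0.8],[-0.096,-0.171,0,-0.1,-0.1,2.8,0.8],[-0.12,-0.214,0,-0.1,-0.1,3.5,0.8],[-0.1445,-0.257,0,-0.1,-0.1,4.2,0.8],[-0.1445,-0.257,0,-0.1,-0.1,4.2,0.8],[-0.1445,-0.257,0,-0.1,-0.1,4.2,0.8]]}}

```text
clock: 19.35
ee_pos: [0.6311, 0.1214, 0.196]
tool_rot: [-0.002, -0.0, 1.0, -0.001]
wrist_force: [-0.0, 1.0, 0.2]
finger_gap: 0.0683
gripper_force: 0.0
```

Emit:
{"fn": "play_rows", "kwargs": {"moves": [[0,0,0.03,0,0,0,0.8],[0,0,0.055,0,0,0,0.8],[0,0,0.067,0,0,0,0.8],[0,0,0.071,0,0,0,0.8],[0,0,0.071,0,0,0,0.8]]}}

```text
clock: 19.98
ee_pos: [0.6319, 0.1217, 0.1274]
tool_rot: [-0.0, -0.001, 1.0, -0.001]
wrist_force: [0.6, 0.1, -0.0]
finger_gap: 0.0684
gripper_force: 0.0
```

Emit:
{"fn": "play_rows", "kwargs": {"moves": [[0,0,0,0,0,0,0.3],[0,0,0,0,0,0,0.3],[0,0,0,0,0,0,0.3],[0,0,0,0,0,0,0.3],[0,0,0,0,0,0,0.3]]}}

```text
clock: 20.6
ee_pos: [0.6323, 0.1213, 0.1281]
tool_rot: [0.0, -0.001, 1.0, -0.0]
wrist_force: [-1.7, 0.2, 4.9]
finger_gap: 0.0397
gripper_force: 58.1
```

Run:
```python
from h import *
s=bot.get_state();print(s['ee_pos'],s['finger_gap'],s['gripper_force'],s['wrist_force'],s['clock'])
```

```text
[0.63233477 0.12131573 0.12814062] 0.03968145484648226 58.08373086154461 [-1.71724874  0.23000419  4.90779781] 20.6
```

Emit:
{"fn": "play_rows", "kwargs": {"moves": [[0,0,-0.02,0,0,0,0.3],[0,0,-0.06,0,0,0,0.3],[0,0,-0.11,0,0,0,0.3],[0,0,-0.11,0,0,0,0.3]]}}

```text
clock: 21.1
ee_pos: [0.6341, 0.1208, 0.2424]
tool_rot: [0.003, -0.0, 1.0, 0.0]
wrist_force: [-0.3, 0.5, -0.9]
finger_gap: 0.0395
gripper_force: 58.8
```

Emit:
{"fn": "play_rows", "kwargs": {"moves": [[0.011,-0.045,0,0,0,0.3,0.3],[0.026,-0.1,0,0,0,0.7,0.3],[0.04,-0.155,0,0,0,1,0.3],[0.055,-0.213,0,0,0,1.5,0.3],[0.07,-0.272,0,0,0,2,0.3],[0.085,-0.331,0,0,0,2.3,0.3],[0.101,-0.39,0,0,0,2.7,0.3],[0.117,-0.455,0.02,0,0,3,0.3]]}}

```text
clock: 22.1
ee_pos: [0.5169, -0.3289, 0.2211]
tool_rot: [0.001, 0.026, 1.0, -0.001]
wrist_force: [0.6, 0.3, -1.3]
finger_gap: 0.0397
gripper_force: 58.7
```

Emit:
{"fn": "play_rows", "kwargs": {"moves": [[0,0,0.02,0,0,0,0.3],[0,0,0.06,0,0,0,0.3],[0,0,0.07,0,0,0,0.3],[0,0,0.07,0,0,0,0.3]]}}

```text
clock: 22.6
ee_pos: [0.5172, -0.3264, 0.1501]
tool_rot: [-0.001, 0.025, 1.0, -0.001]
wrist_force: [0.3, -0.4, -0.0]
finger_gap: 0.0397
gripper_force: 58.9
```

Run:
```python
from h import *
s=bot.get_state();print(s['ee_pos'],s['tool_rot'],s['finger_gap'],s['gripper_force'],s['wrist_force'],s['clock'],np.round(s['joint_pos'],2))
d=None
im=bot.snapshot('top'); d=bot.trace('top','supply_bin'); print(box(cam('top'),d[0]['mask'],.05))
chain(s,[([.516,-.333,.0175],down(177))])
```

```text
[ 0.51716429 -0.32636169  0.15006627] [-9.28353060e-04  2.52501695e-02  9.99680513e-01 -6.63033931e-04] 0.03970106114520123 58.907539090141654 [ 0.34540559 -0.4357344  -0.04459908] 22.6 [-0.3   0.48  1.04  1.7  -0.44  1.22  2.37]
(array([ 516.3, -312.4]), array([129.4, 104.1]), -3.7)
[ 0.516 -0.333  0.018] shift [0.0006, -0.0065, 0.1326] turn [-0.08, -0.1, 0.11] rows 3.0
```

Emit:
{"fn": "play_rows", "kwargs": {"moves": [[0,-0.006,0.03,0,0,0,0.3],[0,-0.006,0.08,0,0,0,0.3],[0,-0.006,0.118,0,0,0,0.3],[0,-0.006,0.13,0,0,0,0.3],[0,-0.006,0.132,0,0,0,0.3],[0,-0.006,0.132,0,0,0,0.3]]}}

```text
clock: 23.45
ee_pos: [0.5176, -0.3338, 0.0197]
tool_rot: [0.001, 0.026, 1.0, -0.001]
wrist_force: [-0.2, -0.5, -0.1]
finger_gap: 0.0391
gripper_force: 58.9
```

Emit:
{"fn": "play_rows", "kwargs": {"moves": [[0,0,0,0,0,0,0.62],[0,0,0,0,0,0,0.62],[0,0,0,0,0,0,0.62],[0,0,-0.04,0,0,0,0.62],[0,0,-0.1,0,0,0,0.62],[0,0,-0.16,0,0,0,0.5],[0,0,-0.22,0,0,0,0.5],[0,0,-0.22,0,0,0,0.5]]}}

```text
clock: 24.45
ee_pos: [0.5182, -0.3347, 0.2428]
tool_rot: [0.003, 0.026, 1.0, -0.002]
wrist_force: [0.1, 0.1, -0.5]
finger_gap: 0.0425
gripper_force: 0.0
```

```bash
python3 look.py v5 solder_spool,supply_bin,index_clamp
export OPENBLAS_NUM_THREADS=1
python3 - <<'E'
from ik import *
s=bot.get_state();off=pickle.load(open('off.pkl','rb'));print(np.round(s['joint_pos'],2),s['ee_pos'])
A=np.array
sim(s['joint_pos'],[(A([.5125,.03,.23]),down(89)),(A([.5125,.03,.142]),down(89))],off,15)
chain(s,[([.5125,.03,.23],down(89)),([.5125,.03,.142],down(89))])
E
```

```text
solder_spool 0.87 [325.5 166.5] 1348 (array([ 490.5, -331.7]), array([29.9, 27.3]), -2.9)
index_clamp 0.6 [577.9 300.5] 618 (array([654.9, -84.8]), array([41.6, 21.5]), 86.1)
24.45 [ 0.51817952 -0.33465644  0.24279318]
[-0.32  0.42  1.09  1.59 -0.37  1.37  2.33] [ 0.51638407 -0.33222079  0.23667355]
[0.512 0.03  0.23 ] -> [-1.43, 0.1, 1.38, 1.84, -0.1, 1.29, -0.04] err mm 0.0 deg 0.0
[0.512 0.03  0.142] -> [-1.23, 0.26, 1.25, 1.95, -0.28, 1.13, 0.11] err mm 0.0 deg 0.0
[0.512 0.03  0.23 ] shift [0.0224, 0.3616, 0.0065] turn [-0.14, -0.1, 88.07] rows 9.0
[0.512 0.03  0.142] shift [0.0, 0.0, 0.088] turn [0.0, 0.0, -0.0] rows 2.0
```

View pics/v5.png

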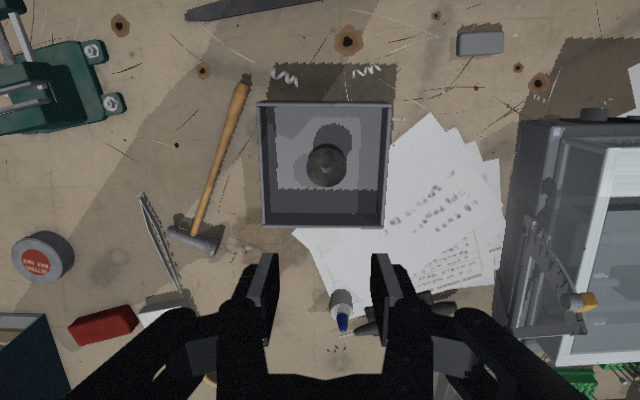

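The spool stands in the bin at (326,166). The brass index shows at (582,300). I'll take two closer views of it on the way to the handle.

Emit:
{"fn": "play_rows", "kwargs": {"moves": [[0.01,0.05,-0.02,0,0,0,0.5],[0.02,0.1,-0.04,0,0,0,0.5],[0.0245,0.142,-0.05,0,0,0,0.5],[0.0245,0.142,-0.05,0,0,0,0.5],[0.0245,0.142,-0.05,0,0,0,0.5]]}}

```text
clock: 25.28
ee_pos: [0.4994, -0.1895, 0.287]
tool_rot: [-0.001, 0.025, 1.0, -0.001]
wrist_force: [0.3, 0.0, -1.0]
finger_gap: 0.0431
gripper_force: 0.0
```

```bash
python3 look.py v6 index_clamp,pointer_tip
```

```text
pointer_tip 0.72 [533.3 244.2] 40895 (array([613. ,  27.6]), array([333.4, 251.1]), 88.6)
25.275 [ 0.49936255 -0.18951507  0.28699156]
```

Emit:
{"fn": "play_rows", "kwargs": {"moves": [[0,0.05,0,0,0,0,0.5],[0,0.11,0,0,0,0,0.5],[0,0.12,0,0,0,0,0.5],[0,0.12,0,0,0,0,0.5],[0,0.12,0,0,0,0,0.5]]}}

```text
clock: 26.05
ee_pos: [0.5056, -0.0722, 0.2875]
tool_rot: [-0.001, 0.028, 1.0, -0.001]
wrist_force: [-0.2, 0.5, 0.4]
finger_gap: 0.0426
gripper_force: 0.0
```

```bash
python3 look.py v7 index_clamp,pointer_tip
python3 - <<'E'
from h import *;import pickle
v={t:pickle.load(open(t+'.pkl','rb')) for t in('v1','v2','v5','v6','v7')}
h0=np.array([.7205,.0262,.068])
def cen(t):
    im=cv2.imread(f'pics/{t}.png'); hsv=cv2.cvtColor(im,cv2.COLOR_BGR2HSV); s,o=v[t]
    P=proj(cam('wrist',s),[.607,-.137,.16])[0]; m=cv2.inRange(hsv,(12,110,60),(30,255,255))>0
    yy,xx=np.mgrid[:400,:640]; m&=np.hypot(xx-P[0],yy-P[1])<35
    return m
C=[];U=[];T=[]
for t in v:
    m=cen(t); ys,xs=np.nonzero(m)
    if len(xs)<20: print(t,len(xs)); continue
    C.append(cam('wrist',v[t][0])); U.append([xs.mean(),ys.mean()]); T.append(t); print(t,len(xs),xs.mean().round(1),ys.mean().round(1),xs.min(),xs.max(),ys.min(),ys.max())
f=lambda X:np.concatenate([(proj(c,X)-u).ravel() for c,u in zip(C,U)])
r=least_squares(f,[.6,-.14,.16],loss='soft_l1'); print(r.x,r.fun.round(1)); d=r.x-h0; print('r',np.hypot(d[0],d[2]),'ang',np.arctan2(d[2],-d[0]))
tiles=[]
for t in('v2','v5','v6','v7'):
    im=cv2.imread(f'pics/{t}.png'); x,y=proj(cam('wrist',v[t][0]),r.x)[0].astype(int); x=min(max(x,50),589);y=min(max(y,37),362); tiles.append(cv2.resize(im[y-37:y+38,x-50:x+50],(400,300),interpolation=cv2.INTER_CUBIC)); print(t,x-50,y-37)
cv2.imwrite('pics/idx.png',np.vstack([np.hstack(tiles[:2]),np.hstack(tiles[2:])]))
E
```

```text
pointer_tip 0.58 [432.5 236.9] 45626 (array([612.9,  28.7]), array([315.3, 248.9]), 89.0)
26.05 [ 0.50564058 -0.07223566  0.28746674]
v1 124 78.1 307.2 72 87 301 313
v2 142 182.2 252.0 176 190 245 259
v5 227 587.8 301.4 573 597 293 312
v6 0
v7 12
[ 0.61106653 -0.12765671  0.15850079] [-0.  -0.4  0.2 -1.1 -0.1  1.2]
r 0.1420073130816032 ang 0.6909851870511637
v2 132 213
v5 537 265
v6 346 263
v7 221 262
```

View pics/idx.png

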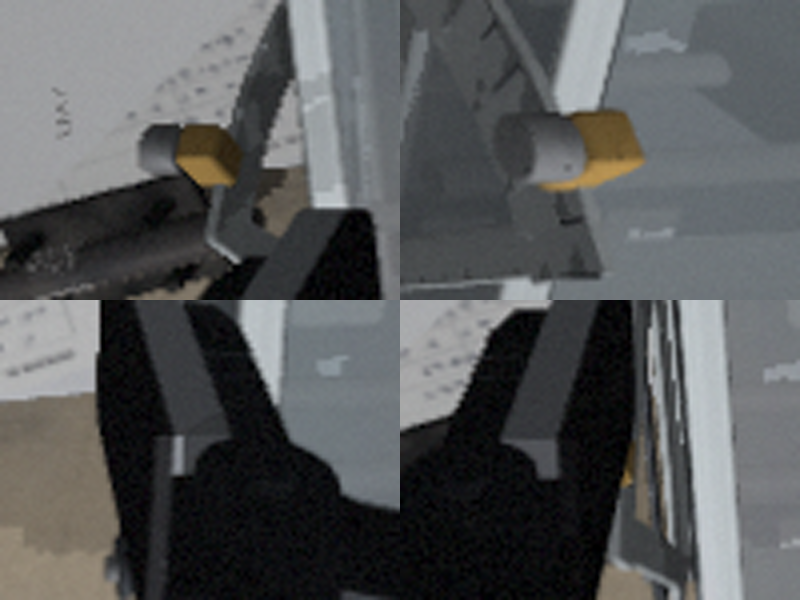

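The brass block and its thumb nut are clear in v2 (about (184,252)) and v5 (about (588,301)), but the fingers hide them in v6 and v7. I'll take two more unobstructed views and fit the block's outline numerically.

Emit:
{"fn": "play_rows", "kwargs": {"moves": [[-0.03,0.035,0,0,0,0,0.5],[-0.071,0.074,0,0,0,0,0.5],[-0.071,0.074,0,0,0,0,0.5],[-0.071,0.074,0,0,0,0,0.5],[-0.071,0.074,0,0,0,0,0.5]]}}

```text
clock: 26.82
ee_pos: [0.5801, -0.0013, 0.288]
tool_rot: [-0.0, 0.027, 1.0, -0.0]
wrist_force: [0.0, 0.3, 0.3]
finger_gap: 0.0426
gripper_force: 0.0
```

```bash
python3 look.py v8 index_clamp
```

```text
index_clamp 0.79 [177.7 228.8] 582 (array([ 636.2, -161.2]), array([36.4, 23.1]), 87.1)
26.825 [ 0.58012057 -0.00125769  0.28802393]
```

Emit:
{"fn": "play_rows", "kwargs": {"moves": [[-0.05,0,0,0,0,0,0.5],[-0.08,0,0,0,0,0,0.5],[-0.08,0,0,0,0,0,0.5],[-0.08,0,0,0,0,0,0.5],[-0.08,0,0,0,0,0,0.5]]}}

```text
clock: 27.55
ee_pos: [0.6597, -0.0037, 0.2881]
tool_rot: [-0.0, 0.026, 1.0, -0.0]
wrist_force: [0.4, -0.3, -0.4]
finger_gap: 0.0429
gripper_force: 0.0
```

```bash
python3 look.py v9 index_clamp
cat > idx.py <<'E'
from h import *;import pickle
Cs,Ms,Is={}, {}, {}
def add(t,C,im):
    hsv=cv2.cvtColor(im,cv2.COLOR_BGR2HSV); P=proj(C,[.607,-.137,.16])[0]; m=cv2.inRange(hsv,(10,90,40),(32,255,255))
    yy,xx=np.mgrid[:400,:640]; m[np.hypot(xx-P[0],yy-P[1])>30]=0
    n,l,st,_=cv2.connectedComponentsWithStats(m)
    if n>1:
        k=1+st[1:,4].argmax(); ys,xs=np.nonzero(l==k); print(t,st[k],'hsv med',np.median(hsv[l==k],0)); Cs[t]=C;Ms[t]=(l==k)
for t in('v1','v2','v5','v8','v9'): s,o=pickle.load(open(t+'.pkl','rb')); add(t,cam('wrist',s),cv2.imread(f'pics/{t}.png'))
for t,f in(('scene','pics/scene0.png'),('top','pics/top0.png')): add(t,cam(t),cv2.imread(f))
yaw=np.radians(-1.1); o=np.array([.6155,.0282,0])
def W(p,dx=0): p=np.atleast_2d(p); c,s=np.cos(yaw),np.sin(yaw); return o+[dx,0,0]+np.c_[c*p[:,0]-s*p[:,1],s*p[:,0]+c*p[:,1],p[:,2]]
SS=4
def hull(C,P):
    im=np.zeros((400*SS,640*SS),np.uint8); cv2.fillConvexPoly(im,cv2.convexHull(((proj(C,P)+.5)*SS).round().astype(np.int32)),1); return im
def pol(r,dt,y,a): # radial, tangential offset
    return np.array([105-r*np.cos(a)+dt*np.sin(a),y,68+r*np.sin(a)+dt*np.cos(a)])/1000
def block(a,y0,w,dx): return W([pol(r,t,y0+k,a) for r in(124,144) for t in(-6,6) for k in(-w,w)],dx)
def cost(p,ts,ret=False):
    a,y0,w,dx,dz=p; B=block(a,y0,w,dx)+[0,0,dz]; e=[]
    N=W([pol(134+6.5*np.cos(b),6.5*np.sin(b),y0-w-k,a) for b in np.linspace(0,6.28,16) for k in(0,11)],dx)+[0,0,dz]
    for t in ts:
        u=proj(Cs[t],B); lo=np.floor(u.min(0)-14).astype(int); hi=np.ceil(u.max(0)+14).astype(int)
        im=hull(Cs[t],B); nn=hull(Cs[t],N)
        if Cs[t] is not None: im[nn>0]=0
        f=cv2.resize(im[lo[1]*SS:hi[1]*SS,lo[0]*SS:hi[0]*SS].astype(np.float32),None,fx=1/SS,fy=1/SS,interpolation=cv2.INTER_AREA); m=Ms[t][lo[1]:hi[1],lo[0]:hi[0]]
        e.append(np.abs(f-m).sum()/Ms[t].sum())
    return np.array(e) if ret else np.mean(e)
if __name__=='__main__':
    from scipy.optimize import minimize
    ts=[t for t in Ms if t in('v1','v2','v5','v8','v9')]
    for fix in(True,False):
        best=None
        for a0 in(.6,.68):
            f=(lambda x:cost([x[0],x[1],x[2],0,0],ts)) if fix else (lambda x:cost([x[0],x[1],x[2],x[3]/1000,x[4]/1000],ts)+.002*(x[3]**2+x[4]**2))
            x0=[a0,-157,5]+([] if fix else [0,0]); n=len(x0)
            S=np.vstack([x0]+[np.array(x0)+np.eye(n)[i]*([.05,4,2,2,2][i]) for i in range(n)])
            r=minimize(f,x0,method='Nelder-Mead',options=dict(initial_simplex=S,maxfev=220,xatol=1e-3,fatol=1e-4))
            if best is None or r.fun<best.fun: best=r
        p=list(best.x[:3])+([0,0] if fix else list(best.x[3:]/1000)); print(fix,best.x.round(3),round(best.fun,3),dict(zip(ts,cost(p,ts,True).round(2))))
    for a in(.56,.6,.64,.66,.68,.7,.72): print(a,min(round(cost([a,y,best.x[2],0,0],ts),3) for y in(best.x[1]-1,best.x[1],best.x[1]+1)))
    print(Ms.keys(), {t:cost(p,[t],True).round(2) for t in Ms if t in('scene','top')})
E
OPENBLAS_NUM_THREADS=1 timeout 200 python3 idx.py
```

```text
index_clamp 0.55 [164. 141.] 696 (array([ 621. , -160.5]), array([36.3, 24.3]), -87.6)
27.55 [ 0.65972896 -0.00374302  0.28806892]
v1 [ 71 301  20  13 199] hsv med [ 19. 142.  72.]
v2 [176 244  17  16 199] hsv med [ 19. 142.  72.]
v5 [572 293  26  20 248] hsv med [ 19.  139.  106.5]
v8 [173 222  21  20 334] hsv med [ 19. 142.  91.]
v9 [156 129  25  25 433] hsv med [ 19. 141. 111.]
scene [344 183   7  11  41] hsv med [ 13. 148. 130.]
top [369 183   6   7  33] hsv med [ 20. 181. 179.]
True [   0.691 -156.888    4.695] 0.411 {'v1': np.float64(0.51), 'v2': np.float64(0.41), 'v5': np.float64(0.29), 'v8': np.float64(0.43), 'v9': np.float64(0.42)}
False [   0.686 -157.403    5.182    0.245    0.936] 0.415 {'v1': np.float64(0.46), 'v2': np.float64(0.39), 'v5': np.float64(0.38), 'v8': np.float64(0.42), 'v9': np.float64(0.41)}
0.56 1.775
0.6 1.533
0.64 1.089
0.66 0.836
0.68 0.537
0.7 0.446
0.72 0.669
dict_keys(['v1', 'v2', 'v5', 'v8', 'v9', 'scene', 'top']) {'scene': array([0.76]), 'top': array([0.47])}
```

```bash
cat > idx2.py <<'E'
import idx as I; from idx import *
from scipy.optimize import minimize
ts=['v1','v2','v5','v8','v9']
def cost2(x,ret=False,DX=0,DZ=0):
    a,y0,w,r0,r1,h,nr,nc=x; e=[]
    B=W([pol(r,t,y0+k,a) for r in(r0,r1) for t in(-h,h) for k in(-w,w)],DX)+[0,0,DZ]
    N=W([pol(nc+nr*np.cos(b),nr*np.sin(b),y0-w-k,a) for b in np.linspace(0,6.28,16) for k in(0,11)],DX)+[0,0,DZ]
    for t in ts:
        u=proj(Cs[t],B); lo=np.floor(u.min(0)-14).astype(int); hi=np.ceil(u.max(0)+14).astype(int); sz=(hi-lo)*SS
        im=np.zeros((sz[1],sz[0]),np.uint8)
        for P,v in((B,1),(N,0)): cv2.fillConvexPoly(im,cv2.convexHull(((proj(Cs[t],P)+.5-lo)*SS).round().astype(np.int32)),v)
        f=cv2.resize(im.astype(np.float32),None,fx=1/SS,fy=1/SS,interpolation=cv2.INTER_AREA)
        e.append(np.abs(f-Ms[t][lo[1]:hi[1],lo[0]:hi[0]]).sum()/Ms[t].sum())
    return np.round(e,2) if ret else np.mean(e)
res=[]
for x0 in([.69,-157,5,124,144,6,6,134],[.66,-157,5,124,144,6,6,140],[.66,-157,8,128,148,6,5,138]):
    for _ in range(2):
        S=np.vstack([x0]+[np.array(x0)+np.eye(8)[i]*[.04,3,2,4,4,1.5,2,4][i] for i in range(8)])
        r=minimize(cost2,x0,method='Nelder-Mead',options=dict(initial_simplex=S,maxfev=900,xatol=1e-3,fatol=1e-4)); x0=r.x
    print(r.x.round(3).tolist(),round(r.fun,3),cost2(r.x,True)); res.append(r)
b=min(res,key=lambda r:r.fun)
for DX,DZ in((.002,0),(-.002,0),(0,.002),(0,-.002)):
    r=minimize(lambda x:cost2(x,DX=DX,DZ=DZ),b.x,method='Nelder-Mead',options=dict(maxfev=500)); print(DX,DZ,r.x[0].round(3),round(r.fun,3))
E
OPENBLAS_NUM_THREADS=1 timeout 300 python3 idx2.py | tail -7
```

```text
[0.692, -156.904, 5.667, 125.412, 142.736, 5.154, 3.645, 143.446] 0.177 [0.1  0.11 0.47 0.09 0.11]
[0.692, -158.289, 7.11, 125.46, 142.823, 5.057, 6.944, 141.753] 0.159 [0.14 0.16 0.18 0.13 0.19]
[0.692, -158.494, 7.459, 126.136, 142.548, 5.131, 7.524, 141.752] 0.161 [0.15 0.16 0.15 0.15 0.2 ]
0.002 0 0.683 0.161
-0.002 0 0.701 0.16
0 0.002 0.681 0.159
0 -0.002 0.703 0.161
```

```bash
export OPENBLAS_NUM_THREADS=1
python3 - <<'E'
from ik import *
s=bot.get_state();off=pickle.load(open('off.pkl','rb'));q=s['joint_pos'];print(q.round(2),s['ee_pos'])
A=np.array; H=(A([.5125,.03,.2]),down(88.9)); h=A([.7205,.0262,.068])
L=[(h+[-.208*np.cos(t)+.086*np.sin(t),.004,.208*np.sin(t)+.086*np.cos(t)-.014],down(88.9)) for t in(0,.2,.4,.6,.69)]
for W in ([],[(A([.66,-.004,.26]),down(88.9))],[(A([.6,.1,.24]),down(135))],[(A([.6,.1,.24]),down(88.9))]):
    print('--');sim(q,W+[H]+L,off,15)
E
```

```text
[-0.78  0.5   1.08  1.39 -0.44  1.51  1.79] [ 0.65994041 -0.00341923  0.28787699]
--
[0.512 0.03  0.2  ] -> [-1.38, 0.19, 1.39, 1.88, -0.2, 1.24, 0.05] err mm 0.0 deg 0.0
[0.513 0.03  0.14 ] -> [-1.24, 0.29, 1.27, 1.95, -0.3, 1.13, 0.14] err mm 0.0 deg 0.0
[0.534 0.03  0.18 ] -> [-1.22, 0.29, 1.27, 1.85, -0.3, 1.21, 0.13] err mm 0.0 deg 0.0
[0.562 0.03  0.214] -> [-1.14, 0.34, 1.24, 1.74, -0.33, 1.3, 0.16] err mm 0.0 deg 0.0
[0.597 0.03  0.242] -> [-1.03, 0.41, 1.19, 1.62, -0.39, 1.38, 0.19] err mm 0.0 deg 0.0
[0.615 0.03  0.253] -> [-0.98, 0.44, 1.17, 1.56, -0.41, 1.41, 0.2] err mm 0.0 deg 0.0
--
[ 0.66  -0.004  0.26 ] -> [-0.89, 0.7, 1.38, 1.44, -0.69, 1.55, 0.43] err mm 0.0 deg 0.0
[0.512 0.03  0.2  ] -> [-1.38, 0.19, 1.39, 1.88, -0.2, 1.24, 0.05] err mm 0.0 deg 0.0
[0.513 0.03  0.14 ] -> [-1.24, 0.29, 1.28, 1.95, -0.31, 1.13, 0.14] err mm 0.0 deg 0.0
[0.534 0.03  0.18 ] -> [-1.22, 0.3, 1.28, 1.85, -0.3, 1.21, 0.14] err mm 0.0 deg 0.0
[0.562 0.03  0.214] -> [-1.14, 0.34, 1.24, 1.74, -0.34, 1.3, 0.16] err mm 0.0 deg 0.0
[0.597 0.03  0.242] -> [-1.03, 0.41, 1.2, 1.62, -0.39, 1.38, 0
[... 613 characters left out ...]
 0.0 deg 0.0
[0.615 0.03  0.253] -> [-0.98, 0.44, 1.17, 1.56, -0.41, 1.41, 0.2] err mm 0.0 deg 0.0
--
[0.6  0.1  0.24] -> [-1.19, 0.58, 1.38, 1.6, -0.57, 1.44, 0.22] err mm 0.0 deg 0.0
[0.512 0.03  0.2  ] -> [-1.38, 0.19, 1.39, 1.88, -0.2, 1.24, 0.05] err mm 0.0 deg 0.0
[0.513 0.03  0.14 ] -> [-1.24, 0.29, 1.28, 1.95, -0.31, 1.13, 0.14] err mm 0.0 deg 0.0
[0.534 0.03  0.18 ] -> [-1.22, 0.3, 1.28, 1.85, -0.3, 1.21, 0.14] err mm 0.0 deg 0.0
[0.562 0.03  0.214] -> [-1.14, 0.34, 1.24, 1.74, -0.34, 1.3, 0.16] err mm 0.0 deg 0.0
[0.597 0.03  0.242] -> [-1.03, 0.41, 1.2, 1.62, -0.39, 1.38, 0.19] err mm 0.0 deg 0.0
[0.615 0.03  0.253] -> [-0.98, 0.44, 1.17, 1.56, -0.41, 1.41, 0.2] err mm 0.0 deg 0.0
```

```bash
export OPENBLAS_NUM_THREADS=1
python3 - <<'E'
from ik import *
s=bot.get_state();off=pickle.load(open('off.pkl','rb'));q=s['joint_pos']
A=np.array; H=(A([.5125,.03,.2]),down(88.9))
for W in ([(A([.45,.2,.25]),down(130))],[(A([.4,.3,.22]),down(110))],[(A([.45,.25,.22]),down(88.9))],[(A([.62,.2,.22]),down(178)),(A([.45,.2,.22]),down(110))],[(A([.38,.33,.22]),down(180))]):
    print('--');sim(q,W+[H],off,15)
chain(s,[(W_,r) for W_,r in [(A([.45,.2,.25]),down(130)),H]])
E
```

```text
--
[0.45 0.2  0.25] -> [-1.77, -0.13, 1.2, 1.85, 0.13, 1.34, 0.1] err mm 0.0 deg 0.0
[0.512 0.03  0.2  ] -> [-1.37, 0.18, 1.37, 1.88, -0.19, 1.23, 0.04] err mm 0.0 deg 0.0
--
[0.4  0.3  0.22] -> [-2.05, -0.02, 1.33, 1.88, 0.02, 1.27, -0.37] err mm 0.0 deg 0.0
[0.512 0.03  0.2  ] -> [-1.71, -0.32, 1.39, 1.92, 0.34, 1.27, -0.44] err mm 9.2 deg 2.0
--
[0.45 0.25 0.22] -> [-1.85, 0.14, 1.38, 1.85, -0.15, 1.27, -0.44] err mm 0.0 deg 0.0
[0.512 0.03  0.2  ] -> [-1.36, 0.17, 1.35, 1.88, -0.17, 1.23, 0.03] err mm 0.0 deg 0.0
--
[0.62 0.2  0.22] -> [-1.12, 0.52, 1.05, 1.51, -0.45, 1.38, 1.5] err mm 0.0 deg 0.0
[0.45 0.2  0.22] -> [-1.87, -0.12, 1.31, 1.89, 0.12, 1.28, -0.24] err mm 0.0 deg 0.0
[0.512 0.03  0.2  ] -> [-1.36, 0.17, 1.36, 1.88, -0.18, 1.23, 0.03] err mm 0.0 deg 0.0
--
[0.38 0.33 0.22] -> [-1.86, 0.02, 1.09, 1.87, -0.01, 1.27, 0.8] err mm 0.0 deg 0.0
[0.512 0.03  0.2  ] -> [-1.37, 0.18, 1.37, 1.88, -0.19, 1.23, 0.04] err mm 0.0 deg 0.0
[0.45 0.2  0.25] shift [0.22, 0.1925, 0.0379] turn [-0.03, -0.02, 47.08] rows 5.0
[0.512 0.03  0.2  ] shift [-0.1704, -0.0614, 0.05] turn [0.0, 0.0, 41.1] rows 4.0
```

Run:
```python
from h import *
chain(bot.get_state(),[([.586,.013,.245],down(133)),([.5125,.03,.2],down(88.9))])
```

```text
[0.586 0.013 0.245] shift [0.0747, 0.0126, 0.0429] turn [-0.03, -0.02, 44.08] rows 5.0
[0.512 0.03  0.2  ] shift [0.0626, -0.0422, 0.045] turn [0.0, 0.0, 44.1] rows 5.0
```

Emit:
{"fn": "play_rows", "kwargs": {"moves": [[0.012,0.002,0.007,0,0,7.3,0.5],[0.025,0.004,0.014,0,0,14.7,0.5],[0.037,0.006,0.021,0,0,22,0.5],[0.05,0.008,0.029,0,0,29.4,0.5],[0.062,0.0105,0.036,0,0,36.7,0.5],[0.075,0.0125,0.043,0,0,44.1,0.5],[0.075,0.0125,0.043,0,0,44.1,0.5]]}}

```text
clock: 28.52
ee_pos: [0.5852, 0.0133, 0.2441]
tool_rot: [-0.001, 0.398, 0.917, -0.0]
wrist_force: [0.2, -0.4, 0.2]
finger_gap: 0.043
gripper_force: 0.0
```

Emit:
{"fn": "play_rows", "kwargs": {"moves": [[0.0105,-0.007,0.0075,0,0,7.3,0.5],[0.021,-0.014,0.015,0,0,14.7,0.5],[0.031,-0.021,0.022,0,0,22,0.5],[0.042,-0.028,0.03,0,0,29.4,0.5],[0.052,-0.035,0.037,0,0,36.7,0.5],[0.0625,-0.042,0.045,0,0,44.1,0.5],[0.0625,-0.042,0.045,0,0,44.1,0.5],[0.0625,-0.042,0.045,0,0,44.1,0.5]]}}

```text
clock: 29.52
ee_pos: [0.5135, 0.0298, 0.2001]
tool_rot: [0.0, 0.712, 0.702, -0.0]
wrist_force: [0.6, -0.1, -1.2]
finger_gap: 0.0429
gripper_force: 0.0
```

Run:
```python
from h import *
s=bot.get_state();print(s['ee_pos'],s['joint_pos'].round(3),s['clock']); go(s,[.5125,.03,.14],down(88.9))
```

```text
[0.5135355  0.02978169 0.20009699] [-1.366  0.189  1.372  1.876 -0.196  1.234  0.053] 29.525
shift [0.0003, -0.001, 0.0601] turn [-0.0, 0.05, 0.23] rows 1.0
```

Emit:
{"fn": "play_rows", "kwargs": {"moves": [[0,0,0.03,0,0,0,0.5],[0,0,0.05,0,0,0,0.5],[0,0,0.059,0,0,0,0.5],[0,0,0.06,0,0,0,0.5],[0,0,0.06,0,0,0,0.5]]}}

```text
clock: 30.15
ee_pos: [0.5133, 0.0294, 0.1401]
tool_rot: [0.001, 0.714, 0.7, -0.001]
wrist_force: [-0.5, 0.4, 0.4]
finger_gap: 0.0425
gripper_force: 0.0
```

Emit:
{"fn": "play_rows", "kwargs": {"moves": [[0,0,0,0,0,0,0],[0,0,0,0,0,0,0],[0,0,0,0,0,0,0],[0,0,0,0,0,0,0],[0,0,0,0,0,0,0],[0,0,0,0,0,0,0]]}}

```text
clock: 30.9
ee_pos: [0.5117, 0.0298, 0.1395]
tool_rot: [-0.001, 0.714, 0.7, -0.001]
wrist_force: [-6.8, 1.4, 7.1]
finger_gap: 0.0078
gripper_force: 58.6
```

```bash
cat > arc.py <<'E'
from h import *
s=bot.get_state();print(s['ee_pos'],s['tool_rot'],s['joint_pos'].round(3),s['finger_gap'],s['gripper_force'],s['wrist_force'],s['clock'])
Rc=rot(s['tool_rot']); yaw=np.radians(-1.1); ax=np.array([np.cos(yaw),np.sin(yaw),0])
def bar(t): return (-.208*np.cos(t)+.086*np.sin(t))*ax+np.array([0,0,.208*np.sin(t)+.086*np.cos(t)])
import sys
t0=float(sys.argv[1])
for t in map(float,sys.argv[2:]): print(t,(Rc.T@(bar(t)-bar(t0))).round(4).tolist())
E
python3 arc.py 0 .05 .1 .15 .2 .25 .3 .35 .4 .45 .5 .55 .6 .65 .692
```

```text
[0.51174695 0.0297798  0.13954631] [-0.00095382  0.71396369  0.70018059 -0.00143995] [-1.235  0.284  1.265  1.95  -0.299  1.126  0.132] 0.007764754231814453 58.613707423210144 [-6.78773983  1.37847972  7.05740183] 30.9
0.05 [-0.0, 0.0045, -0.0103]
0.1 [-0.0, 0.0096, -0.0204]
0.15 [-0.0, 0.0151, -0.0302]
0.2 [-0.0, 0.0211, -0.0397]
0.25 [-0.0, 0.0276, -0.0489]
0.3 [-0.0, 0.0345, -0.0577]
0.35 [-0.0, 0.0419, -0.0663]
0.4 [-0.0, 0.0497, -0.0744]
0.45 [-0.0, 0.0578, -0.0821]
0.5 [-0.0, 0.0664, -0.0894]
0.55 [-0.0, 0.0753, -0.0963]
0.6 [-0.0, 0.0845, -0.1027]
0.65 [-0.0001, 0.0941, -0.1087]
0.692 [-0.0001, 0.1023, -0.1133]
```

Emit:
{"fn": "play_rows", "kwargs": {"moves": [[0,0.0025,-0.008,0,0,0,0],[0,0.0075,-0.018,0,0,0,0],[0,0.013,-0.028,0,0,0,0],[0,0.02,-0.0395,0,0,0,0],[0,0.0265,-0.049,0,0,0,0],[0,0.0335,-0.0577,0,0,0,0],[0,0.041,-0.0663,0,0,0,0],[0,0.041,-0.0663,0,0,0,0]]}}

```text
clock: 31.9
ee_pos: [0.553, 0.029, 0.2065]
tool_rot: [-0.001, 0.714, 0.7, -0.002]
wrist_force: [-13.7, 2.0, 3.9]
finger_gap: 0.0075
gripper_force: 59.0
```

```bash
cat > ang.py <<'E'
from h import *
s=bot.get_state();print(s['ee_pos'],s['tool_rot'].round(4),s['finger_gap'],s['gripper_force'],s['wrist_force'].round(1),s['clock'],s['joint_pos'].round(3))
yaw=np.radians(-1.1); ax=np.array([np.cos(yaw),np.sin(yaw),0]); p0=np.array([.5117,.0298,.1395]); d=s['ee_pos']-p0
# bar relative to TCP assumed fixed in the tool frame
c=rot(s['tool_rot'])@np.array([0,0,-.0145])-np.array([0,0,.0145]); d=d+c
v=np.array([-.208+d@ax,.086+d[2]]); print('r',np.hypot(*v),'angle',np.arctan2(.086,.208)*0+ (np.arctan2(v[1],-v[0])-np.arctan2(.086,.208)))
E
python3 ang.py; python3 arc.py .35 .4 .45 .5 .55 .6 .65 .692
```

```text
[0.5529646  0.02899031 0.20654696] [-0.0013  0.7141  0.7    -0.002 ] 0.007479240987421486 59.00899887084961 [-13.7   2.    3.9] 31.9 [-1.155  0.321  1.243  1.774 -0.316  1.28   0.146]
r 0.22627157472465387 angle 0.35078705575955693
[0.5529646  0.02899031 0.20654696] [-0.00132177  0.71409676  0.70004296 -0.00198192] [-1.155  0.321  1.243  1.774 -0.316  1.28   0.146] 0.007479240987421486 59.00899887084961 [-13.70566386   1.99686774   3.88022887] 31.9
0.4 [-0.0, 0.0078, -0.0081]
0.45 [-0.0, 0.0159, -0.0159]
0.5 [-0.0, 0.0245, -0.0232]
0.55 [-0.0, 0.0334, -0.0301]
0.6 [-0.0, 0.0426, -0.0365]
0.65 [-0.0, 0.0522, -0.0425]
0.692 [-0.0, 0.0604, -0.0471]
```

Emit:
{"fn": "play_rows", "kwargs": {"moves": [[0,0.007,-0.0086,0,0,0,0],[0,0.015,-0.0165,0,0,0,0],[0,0.0237,-0.0238,0,0,0,0],[0,0.0326,-0.0307,0,0,0,0],[0,0.0418,-0.0371,0,0,0,0],[0,0.0514,-0.0431,0,0,0,0],[0,0.058,-0.0468,0,0,0,0],[0,0.058,-0.0468,0,0,0,0]]}}

```text
clock: 32.9
ee_pos: [0.6118, 0.0279, 0.2546]
tool_rot: [-0.001, 0.714, 0.7, -0.001]
wrist_force: [-14.8, 2.7, 13.2]
finger_gap: 0.0075
gripper_force: 59.6
```

Emit:
{"fn": "play_rows", "kwargs": {"moves": [[0,0,0,0,0,0,0],[0,0,0,0,0,0,0],[0,0,0,0,0,0,0]]}}

```text
clock: 33.28
ee_pos: [0.6114, 0.028, 0.2544]
tool_rot: [-0.001, 0.714, 0.7, -0.001]
wrist_force: [-14.8, 2.4, 13.5]
finger_gap: 0.0076
gripper_force: 59.5
```

```bash
python3 ang.py; python3 arc.py .685 .692
cat > chk.py <<'E'
# scene camera: where would the pointer / brass appear, and darkness change along the quadrant
from idx import *
im0=cv2.imread('pics/scene0.png').astype(int); im=bot.snapshot('scene')[:,:,::-1].astype(int); cv2.imwrite('pics/sc2.png',im); C=cam('scene')
for y in(-150,-157):
    for a in(.66,.692): print(y,a,'tip',proj(C,W(pol(123,0,y,a)))[0].round(1),'mid',proj(C,W(pol(90,0,y,a)))[0].round(1))
print(proj(C,W(pol(134,0,-157,.692)))[0].round(1))
E
python3 chk.py | tail -5
```

```text
[0.61141163 0.02795214 0.25436394] [-0.0008  0.7139  0.7002 -0.0011] 0.007647202759905552 59.53840613365173 [-14.8   2.4  13.5] 33.275 [-0.982  0.432  1.168  1.567 -0.4    1.412  0.199]
r 0.22816822495661934 angle 0.6845055789096709
[0.61141163 0.02795214 0.25436394] [-0.00077303  0.71391426  0.70023186 -0.00108454] [-0.982  0.432  1.168  1.567 -0.4    1.412  0.199] 0.007647202759905552 59.53840613365173 [-14.81653834   2.39385123  13.49581495] 33.275
0.692 [-0.0, 0.0014, -0.0007]
-150 0.66 tip [369.4 189. ] mid [373.4 190.9]
-150 0.692 tip [369.9 187.4] mid [373.7 189.8]
-157 0.66 tip [372.1 189.8] mid [376.  191.8]
-157 0.692 tip [372.7 188.2] mid [376.4 190.6]
[371.4 187.4][ WARN:0@2.643] global loadsave.cpp:1063 imwrite_ Unsupported depth image for selected encoder is fallbacked to CV_8U.
```

Run:
```python
from h import *
a=cv2.imread('pics/scene0.png');b=bot.snapshot('scene')[:,:,::-1]
for im in(a,b):
    g=im[174:202,360:392].astype(int); print('gray');print('\n'.join(f'{174+i}: '+' '.join('%3d'%v+('*' if (r[j,2]-r[j,0]>40) else ' ') for j,v in enumerate(r.mean(1).astype(int))) for i,r in enumerate(g)))
```

```text
gray
174: 228  229  228  230  229  236  207  142  119  127   94   87   84  102   99  103   92   86   83   72   88   99   93   86   94   94   98   98   94   96  110  114 
175: 226  231  225  225  230  230  228  229  231  210  163  153  131  129  105  110  120   90   95  110   93   90   92   85   96   91   96   96   97   97  119  121 
176: 186  190  200  218  230  225  226  229  230  231  229  228  212  205  162  148  126   91   99   89  121  108  131  102   99   98   92   96   90   93  125  122 
177: 176  172  171  182  185  195  213  226  224  225  225  229  227  228  229  234  199  169  153  114  132  117  137  147  160  136  100  102   91   96  124  123 
178: 173  175  172  177  171  171  178  184  191  206  223  230  226  224  228  229  227  227  228  204  229  166  144  140  129  178  172  171  139  130  120  122 
179: 179  174  176  175  174  175  174  171  173  176  186  189  202  216  229  216  222  227  228  232  238  160  134   83  108  178  181  176  174  178  125  125 
180: 177  173  175  177  176  176  176  174  175  174  173  171  170  178  184  169  187  221  230  229  
[... 7448 characters left out ...]
   76   58   61   77  125  135  172  185 
198:  90   90   90   88   92   90   85   97  123  126  103   94  114   87   86   90   89   85   88  117  154  154  113  167  166   87   67   80  104  119  168  185 
199:  89   85   93   89   90   89   83   89  120  122  112  116  109   93   87   87   87   87  108  150  157  156  154  150  148   97   54   61   94  134  186  184 
200:  90   92   88   85   88   87   84  101  132  120  117  140  106   88   85   82   85  105  150  160  156  150  202  149  121   77   55   60  134  187  191  187 
201:  87   88   88   86   89   86   85  102  129  139  142  124  100   88   90   86  104  149  160  159  167  130  134  120  118   72   79  137  187  188  185  187
```

```bash
python3 - <<'E' 2>/dev/null | tail -14
from idx import *
C=cam('scene'); b=bot.snapshot('scene')[:,:,::-1].astype(int); g=b.mean(2)
# dark-line sub-pixel centre per column
pts=[]
for c in range(379,385):
    r=np.arange(190,199); w=np.clip(100-g[190:199,c],0,None); 
    k=int(np.argmax(w)); sl=slice(max(k-2,0),k+3); pts.append((c,(r[sl]*w[sl]).sum()/w[sl].sum()))
print(np.round(pts,2).tolist())
print('index fit proj',proj(C,W(pol(134,0,-157.5,.692)))[0].round(1),'brass seen',np.argwhere(((b[183:193,365:376,2]-b[183:193,365:376,0])>40)).mean(0)[::-1]+[365,183])
B=W([pol(r,t,-158+k,.692) for r in(125.5,142.7) for t in(-5.1,5.1) for k in(-7,7)]); u=proj(C,B); print('brass bbox pred',u.min(0).round(1),u.max(0).round(1))
for y in(-146,-150,-153,-160):
    o=[]
    for th in(.64,.66,.68,.692,.71):
        P=proj(C,W([pol(r,0,y,th) for r in np.linspace(0,123,60)])); i=P[:,0].argsort()
        o.append((th,np.round(np.mean([np.interp(c,P[i,0],P[i,1])-v for c,v in pts]),2),round(float(np.interp(381.5,P[i,0],np.linspace(0,123,60)[i])))))
    print(y,o)
E
```

```text
v1 [ 71 301  20  13 199] hsv med [ 19. 142.  72.]
v2 [176 244  17  16 199] hsv med [ 19. 142.  72.]
v5 [572 293  26  20 248] hsv med [ 19.  139.  106.5]
v8 [173 222  21  20 334] hsv med [ 19. 142.  91.]
v9 [156 129  25  25 438] hsv med [ 19.  141.  110.5]
scene [344 183   7  11  41] hsv med [ 13. 148. 130.]
top [369 183   6   7  33] hsv med [ 20. 181. 179.]
[[379.0, 193.11], [380.0, 194.16], [381.0, 194.07], [382.0, 194.96], [383.0, 195.29], [384.0, 196.01]]
index fit proj [371.5 187.4] brass seen [370.70833333 187.83333333]
brass bbox pred [367.2 183.9] [376.2 191.1]
-146 [(0.64, np.float64(0.38), 2), (0.66, np.float64(0.31), 2), (0.68, np.float64(0.24), 2), (0.692, np.float64(0.19), 2), (0.71, np.float64(0.12), 2)]
-150 [(0.64, np.float64(0.44), 16), (0.66, np.float64(0.3), 16), (0.68, np.float64(0.14), 16), (0.692, np.float64(0.05), 17), (0.71, np.float64(-0.1), 17)]
-153 [(0.64, np.float64(0.39), 26), (0.66, np.float64(0.17), 26), (0.68, np.float64(-0.07), 27), (0.692, np.float64(-0.22), 28), (0.71, np.float64(-0.45), 28)]
-160 [(0.64, np.float64(0.13), 50), (0.66, np.float64(-0.31), 51), (0.68, np.float64(-0.78), 52), (0.692, np.float64(-1.07), 53), (0.71, np.float64(-1.52), 54)]
```

Emit:
{"fn": "play_rows", "kwargs": {"moves": [[0,0.001,-0.0006,0,0,0,0],[0,0.0018,-0.001,0,0,0,0],[0,0.0018,-0.001,0,0,0,0],[0,0.0018,-0.001,0,0,0,0],[0,0.0018,-0.001,0,0,0,0]]}}

```text
clock: 34.05
ee_pos: [0.6131, 0.028, 0.2553]
tool_rot: [-0.001, 0.714, 0.7, -0.001]
wrist_force: [-15.2, 2.1, 13.6]
finger_gap: 0.0074
gripper_force: 59.4
```

```bash
python3 ang.py
python3 - <<'E'
import numpy as np
from plant import bot
p=bot.get_state()['ee_pos']; d=p-np.array([.5117,.0298,.1395]); print('chord angle',2*np.arcsin(np.hypot(d[0],d[2])/2/.2251))
E
```

```text
[0.61307593 0.02797041 0.2552659 ] [-0.0009  0.7139  0.7003 -0.0012] 0.00735118754786791 59.4411563873291 [-15.2   2.1  13.6] 34.05 [-0.977  0.436  1.166  1.561 -0.403  1.416  0.2  ]
r 0.22817849785013755 angle 0.6928192332152762
chord angle 0.6976673863678348
```

```bash
python3 -c "
from plant import bot
print(bot.sign_off())"
```

```text
the job is handed in; nothing more can be done
None
```

The job is handed in at about 34 s: graver and ring clamp are in the tray, the spool is in the bin, and the gripper still holds the cover at about 0.69 rad. The index measured 0.692 rad (about ±0.01); I calculated the cover angle from the arm's motion, and one scene picture agreed only roughly.

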